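# Clear, unlock and shut the wood-specimen chest

### The job

Shut the wooden specimen chest. First take the white-edged sample board off its open mouth and lean it in the rest, its lower end against the blue stop strip and its upper end against the clear wall, and let it go; then push down the red roller at the knee of the locked lid stay to break it, and lower the lid gently, without letting it slam, until it is fully shut. Do not shift the bottle, the jar or the slide box.

Things in the scene. Friction and masses are not known exactly. Their poses are not given: they have to be found in the camera images.
- chest: open wooden chest, fixed to the bench: 150 mm along its own x, 230 mm along its own y, 85 mm high, walls 8 mm. Origin: centre of the underside; z up. The lid's hinge runs along its x at the +y side; the side opposite to the hinge (-y) is the front. The folding stay is inside the -x wall.
- lid_hinge (a point): middle of the lid's hinge line, on the chest (chest frame x 0, y +105 mm, z +85 mm, the height of the rim)
- lid (a joint): lid angle, rad: 0 = held open by the locked stay (84 degrees up from shut), grows as it comes down, 1.466 = fully shut. Wooden plate 150 mm wide, 12 mm thick, reaching 220 mm from the hinge line, 0.35 kg. Stiff hinge (0.6 N m friction): it stays where it is left; 1 to 6 N at the free edge lowers it once the stay is broken. While the stay is locked it cannot be pushed down.
- lid_edge (a point): middle of the lid's free edge, on the outer face (the face that looks up when shut and away from the chest when open)
- knee (a joint): bend of the stay's knee in rad: 0 = locked (the knee is arched 20 degrees up past straight, against its stop), 0.35 = straight, more = broken and folding down into the chest, about 2.5 with the lid shut. Lid and stay are linked: pressing the knee on also draws the lid down. About 5 to 10 N on the roller is enough.
- knee_roller (a point): centre of the red roller at the stay's knee (22 mm diameter and length, axis along chest x). Locked: about x -45, y +33, z +119 mm in the chest frame. The stay is two 70 mm steel links from a pivot on the chest's -x wall (125 mm from the hinge line, 12 mm below the rim) to the lid 60 mm from the hinge. When pushed the roller moves down and towards the hinge, on a circle about that pivot.
- board: wood sample board with white edges, 200 mm long (x), 40 mm wide (y), 12 mm thick, 0.09 kg, at the start lying across the chest's rim near the front, clear of the stay, overhanging at both ends. Origin: centre of the underside; z out of the side with the samples. Either end may be the foot, either face up.
- board_end_a (a point): middle of the board's end face at its -x end
- board_end_b (a point): middle of the board's end face at its +x end
- rest: leaning rest, fixed: floor plate 8 mm thick, 130 mm wide along its y; blue stop strip at its -x side, top 24 mm above the bench, inner face at x = -78.5 mm; upright clear wall with white posts and cap at +x, 169 mm high, inner face at x = +78.5 mm. Origin: centre of the underside. A board with foot at the stop and top at the wall slopes at 42 degrees, its middle at x 0, z 79 mm.
- bottle: bystander: brown bottle, 56 mm diameter, 130 mm high; origin: centre of the underside
- jar: bystander: clear jar with blue cap, 64 mm diameter, 85 mm high; origin: centre of the underside
- slide_box: bystander: closed blue slide box, 65 x 90 x 35 mm high; origin: centre of the underside
There are look-alikes about, which are no part of the job. Leave any purple look-alike of the board alone.

How it is judged:
On the way, in this order (a step that is already met when the one before it is completed fails the run):
1. the board leans in the rest, foot against the stop, top against the wall, let go (((x of board_end_a in the frame of rest between -0.0785 and -0.0625 m and z of board_end_a in the frame of rest below 0.028 m and x of board_end_b in the frame of rest between 0.0625 and 0.0785 m and z of board_end_b in the frame of rest between 0.11 and 0.175 m) or (x of board_end_b in the frame of rest between -0.0785 and -0.0625 m and z of board_end_b in the frame of rest below 0.028 m and x of board_end_a in the frame of rest between 0.0625 and 0.0785 m and z of board_end_a in the frame of rest between 0.11 and 0.175 m)) and y of board_end_a in the frame of rest between -0.06 and 0.06 m and y of board_end_b in the frame of rest between -0.06 and 0.06 m and contact force between the fingers and board below 0.05 N), for 0.2 s.
2. the stay's knee is pushed clearly past straight (value of joint knee above 0.55 rad), for 0.05 s.
3. the lid is shut (value of joint lid above 1.43 rad), for 0.2 s.
At the end, for the whole second after the job is handed in: Lid shut to within 2 degrees and still. Board let go and at rest in the rest: middle of its lower end within 16 mm of the stop's face and 20 mm of the floor plate, middle of its upper end within 16 mm of the wall and 110 to 175 mm above the bench, both ends within 60 mm of the rest's midline (all of step 1 and value of joint lid above 1.43 rad and velocity of joint lid below 0.05 rad/s and linear speed of board below 0.02 m/s); the robot touches nothing.
It fails at once if the lid slams: it comes down faster than 2 rad/s (velocity of joint lid above 2 rad/s).
It fails at once if a bystander is shifted by more than 25 mm or tipped by more than 0.35 rad (distance of any of bottle, jar, slide_box from where it was at the start of the episode above 0.025 m or angle between any of bottle, jar, slide_box's own z axis and vertical above 0.35 rad).
It also fails if it takes over 64 s, if anything falls off the work surface, if the arm or the gripper's body presses on something with over 40 N, if the wrist force passes 120 N, or if a joint passes its speed limit or range.

### The arm

A 6-joint arm with a two-finger parallel gripper is mounted at the origin on the work surface. World frame = base frame: x ahead of the robot, y to its left, z up, the work surface at z = 0. Lengths are in m, angles in rad, forces in N, time in s.
With the tool pointing down it reaches from about 0.25 to 0.725 m from the base axis. Payload 4 kg.
Tool frame: the origin (TCP) lies between the finger pads; the fingertips stand 25 mm ahead of it and the grasp point (between the pads) lies 6 mm ahead of it (manip.tip_reach is the distance from the TCP to the fingertips, in m); z points along the fingers, x is the direction in which the jaws open and shut, and the axes are right-handed (so a half turn about z gives the same grasp; the last joint's range is limited). The gripper opens to 85 mm and grips with 20 to 120 N. Pads are 22 mm wide; open, the fingers measure 114 mm over their backs; the gripper's body (76 mm by 85 mm) begins 54 mm behind the grasp point. The pads swing forward as they close: fully open they stand 13 mm farther back than shut.
Start: joints at [1.195, 0.241, 0.005, 1.335, 0, 1.571], TCP at [0.184, 0.465, 0.235] pointing down, gripper open.
Joint ranges: [-2.72, 2.72], [-1.05, 1.87], [-1.09, 1.28], [-1.99, 2.15], [-1.42, 1.44], [-3.14, 3.14]. Speed limits (rad/s): [2.79, 2.79, 3.14, 3.14, 3.14, 3.14].

### API

Orientations are given as a rotation vector (axis times angle).
In Python, from workcell import manip gives the robot as it stands.
- The arm moves only by the tool play_rows, never from a script. Its arguments are lists of equal length, an entry for each row: "jaw": the finger opening in cm, from 0 to 8.54; "travel": the shift along the tool's x, y, z in cm, a list of three; "rotation": the turn, a rotation vector about the tool's x, y, z in degrees, a list of three. In form: {"jaw": [jaw, ...], "travel": [[tx, ty, tz], ...], "rotation": [[wx, wy, wz], ...]}. A call has 1 to 5 rows; each row shifts and turns the commanded pose from where the row before left it, along the tool's axes as they then stand; what a row does not reach is not made up. A row lasts 1/12 s, in which the tool goes at most 41.7 mm and 7.16 degrees, less where a joint would pass 70% of its speed; a pose out of reach is approached as far as the arm can. A call with a gripper value outside its range is refused whole. The fingers move at their own pace and stop on an object; "squeeze" is the grip in N (left out, the last holds). Time passes only in rows, so rows that do not move let the fingers close. It gives the time, the measured TCP pose, the force and the opening at its end, in the units of the state.
- manip.get_state(): the state, without advancing time (a new reading comes with each control period).
- manip.grab_frame(name): name is "scene" or "top" or "wrist"; returns the picture (480x640x3 uint8, red, green, blue); there is no depth.
- manip.calibration(name): a dict with "intrinsics" (3x3 intrinsics, pixels), "pose" (4x4, takes a point from camera to world coordinates). Camera axes: x right, y down, z forward; pixel columns grow to the right and rows downward; lengths in m; the calibration is good to about 2 mm. The wrist camera is an equidistant fisheye: a pixel r from the principal point sees the ray r / f radians off the axis. A picture is of the moment at which its call begins: read the wrist's pose just before it. calibration takes no time and is no camera call; for the wrist camera it gives the pose at the moment of the call.
- manip.finish_job(): hands the job in, once; it reports no verdict.
The state is a dict: "t": time; "joints": joint angles; "qvel": joint speeds; "joint_torque": joint torques, N m; "ee_pos": TCP position; "tool_rot": TCP orientation; "wrist_force": force on the tool from outside, world axes, zero at the start; "torque": the same for the moment, N m; "width": opening from 0.0 (shut) to 1.0 (fully open).
Only numpy, scipy, OpenCV 4.12 (cv2) and the standard library are available. Lean on these libraries where they do the work, as an engineer would, in place of code of your own. Each camera call takes 0.05 s, during which the arm holds its last target.

## Working session

There is one attempt and no reset: what is moved stays moved. The work goes in short steps, Python scripts to look and compute and a tool call to move; the robot and the scene stay as the last step left them, time stands still between calls to the robot, and variables do not carry over. Pictures are saved under pics/ and viewed, and the job is handed in when it is done.

Besides the shell and the picture viewer there is one more tool, called by a JSON object that holds its "method" and its "body". play_rows: Moves the arm, as the interface text tells. Its arguments: {"type":"object","properties":{"jaw":{"type":"array","items":{"type":"number"}},"travel":{"type":"array","items":{"type":"array","items":{"type":"number"}}},"rotation":{"type":"array","items":{"type":"array","items":{"type":"number"}}},"squeeze":{"type":"number"}},"required":["jaw","travel","rotation"]}

```bash
ls; mkdir -p pics; python3 - <<'E'
from workcell import manip
import cv2
print(manip.get_state()); print(manip.tip_reach)
for n in ["scene","top","wrist"]:
    c=manip.calibration(n); print(n,c)
    f=manip.grab_frame(n); cv2.imwrite(f"pics/{n}0.png",f[:,:,::-1])
E
```

```text
pics
{'t': 0.0, 'joints': array([ 1.19496371e+00,  2.41407079e-01,  3.70660568e-03,  1.33517417e+00,
       -2.63027235e-05,  1.57080616e+00]), 'qvel': array([-1.02927464e-03,  8.60566006e-05, -2.09698055e-03, -1.14990311e-03,
        1.20698692e-03,  1.73374186e-03]), 'joint_torque': array([-5.07516052e-04, -3.72318757e+01,  2.52407080e+01,  1.69727934e-02,
       -6.87314696e-05, -5.35351859e-06]), 'ee_pos': array([0.18330259, 0.46451967, 0.23450915]), 'tool_rot': array([ 2.59635006,  1.76665847, -0.00267476]), 'wrist_force': array([-1.34098461,  0.26007769, -0.23504479]), 'torque': array([-0.00222414, -0.02111381, -0.0229025 ]), 'width': 1.0015235285097366}
0.025
scene {'intrinsics': array([[436.50706983,   0.        , 309.44684398],
       [  0.        , 436.50706983, 230.10512454],
       [  0.        ,   0.        ,   1.        ]]), 'pose': array([[-0.62846438,  0.53595297, -0.56372593,  1.13876226],
       [ 0.77777799,  0.4239671 , -0.46401863,  0.43131144],
       [-0.00969091, -0.73007281, -0.68330065,  0.91024971],
       [ 0.        ,  0.        ,  0.        ,  1.        
[... 162 characters left out ...]
  1.        ]]), 'pose': array([[-0.02689775, -0.97894804,  0.20232955,  0.3271736 ],
       [-0.99962137,  0.02516638, -0.01112533, -0.05295748],
       [ 0.00579921, -0.20255218, -0.9792543 ,  1.2257909 ],
       [ 0.        ,  0.        ,  0.        ,  1.        ]])}
wrist {'intrinsics': array([[371.64829954,   0.        , 320.39339979],
       [  0.        , 371.64829954, 235.75553358],
       [  0.        ,   0.        ,   1.        ]]), 'pose': array([[ 0.36597978,  0.89763622,  0.2455769 ,  0.12177545],
       [ 0.9306203 , -0.35239481, -0.09881168,  0.48867599],
       [-0.00215691,  0.26470192, -0.96432787,  0.37398338],
       [ 0.        ,  0.        ,  0.        ,  1.        ]])}
```

View pics/scene0.png

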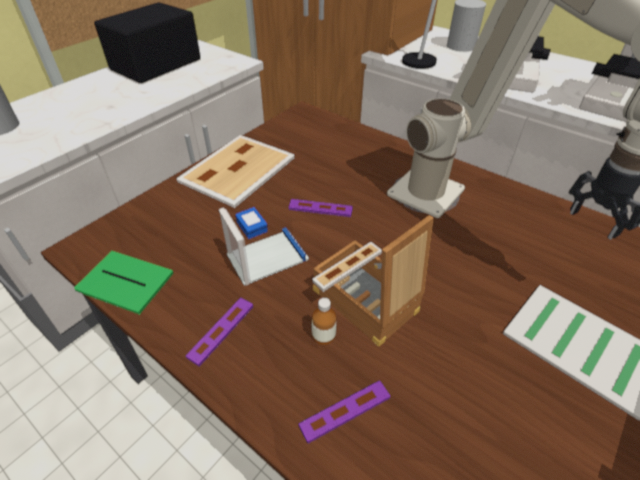

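View pics/top0.png

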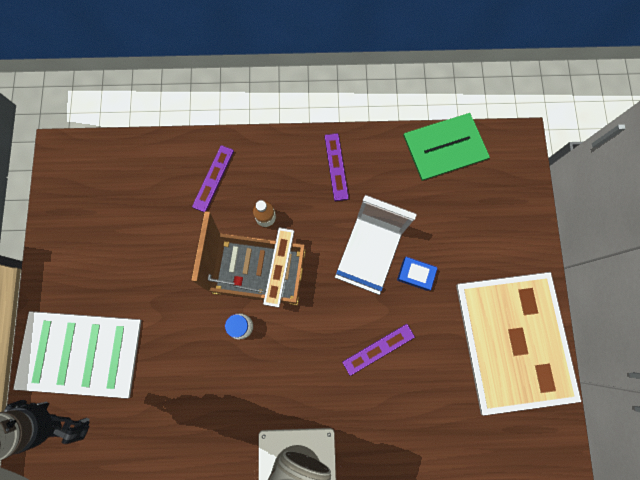

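View pics/wrist0.png

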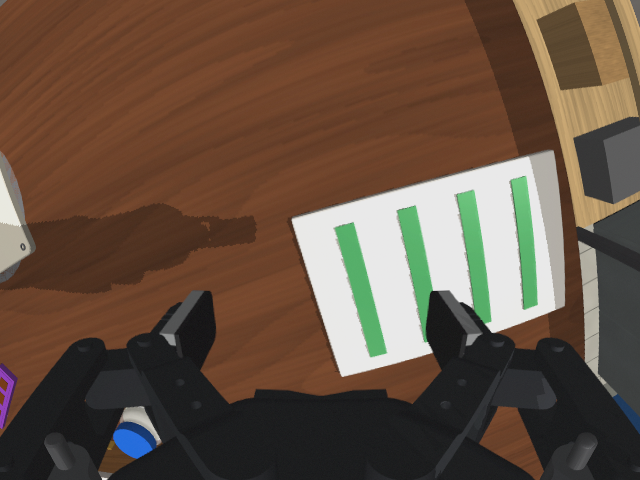

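The scene shows the chest with its lid open on the left (top px 190–305, 212–305). The board lies across it at about (279,268), and the rest is at about (375,245) with the blue stop near (360,281) and the wall near (388,208). The bottle, jar and slide box are nearby. I'll zoom in.

```bash
cat > h.py <<'E'
import numpy as np, cv2
CAL={'scene':(np.array([[436.50706983,0,309.44684398],[0,436.50706983,230.10512454],[0,0,1]]),np.array([[-0.62846438,0.53595297,-0.56372593,1.13876226],[0.77777799,0.4239671,-0.46401863,0.43131144],[-0.00969091,-0.73007281,-0.68330065,0.91024971],[0,0,0,1]])),
'top':(np.array([[448.52999833,0,316.54535507],[0,448.52999833,243.34305187],[0,0,1]]),np.array([[-0.02689775,-0.97894804,0.20232955,0.3271736],[-0.99962137,0.02516638,-0.01112533,-0.05295748],[0.00579921,-0.20255218,-0.9792543,1.2257909],[0,0,0,1]]))}
def proj(n,P):
    K,T=CAL[n]; P=np.atleast_2d(P); c=(P-T[:3,3])@T[:3,:3]; u=c@K.T; return u[:,:2]/u[:,2:]
def ray(n,uv):
    K,T=CAL[n]; d=T[:3,:3]@np.linalg.solve(K,[uv[0],uv[1],1]); return T[:3,3],d/np.linalg.norm(d)
def atz(n,uv,z):
    o,d=ray(n,uv); return o+d*(z-o[2])/d[2]
def tri(a,b):
    """a=(origin,dir),b: midpoint & gap"""
    A=np.stack([a[1],-b[1]],1); s,_,_,_=np.linalg.lstsq(A,b[0]-a[0],rcond=None)
    p=a[0]+s[0]*a[1]; q=b[0]+s[1]*b[1]; return (p+q)/2,np.linalg.norm(p-q)
def zoom(f,x0,y0,w,h,k,out):
    cv2.imwrite(out,cv2.resize(f[y0:y0+h,x0:x0+w],None,fx=k,fy=k,interpolation=cv2.INTER_CUBIC))
E
python3 - <<'E'
import cv2; from h import *
t=cv2.imread('pics/top0.png'); s=cv2.imread('pics/scene0.png')
zoom(t,185,190,135,130,5,'pics/t1.png'); zoom(t,325,185,120,115,5,'pics/t2.png')
zoom(s,270,210,170,140,4,'pics/s1.png'); zoom(s,210,195,110,90,6,'pics/s2.png')
E
```

```text
(no output)
```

View pics/t1.png

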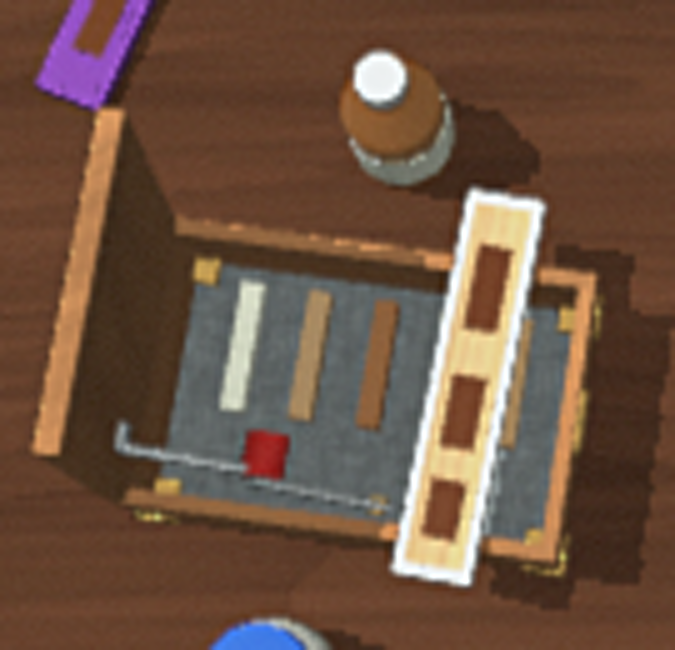

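View pics/t2.png

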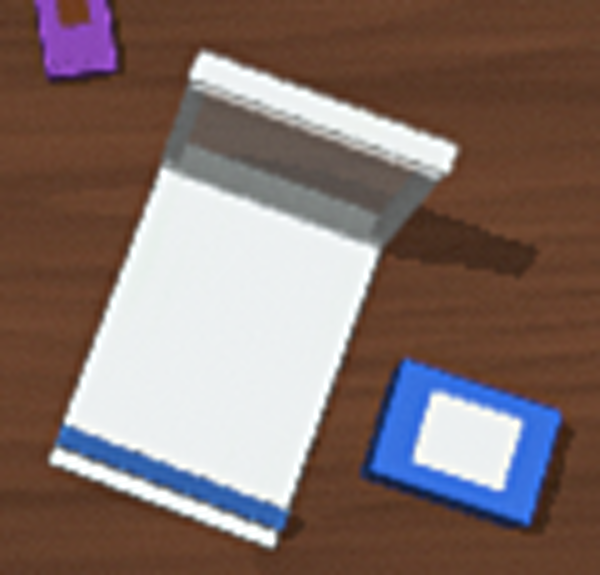

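View pics/s1.png

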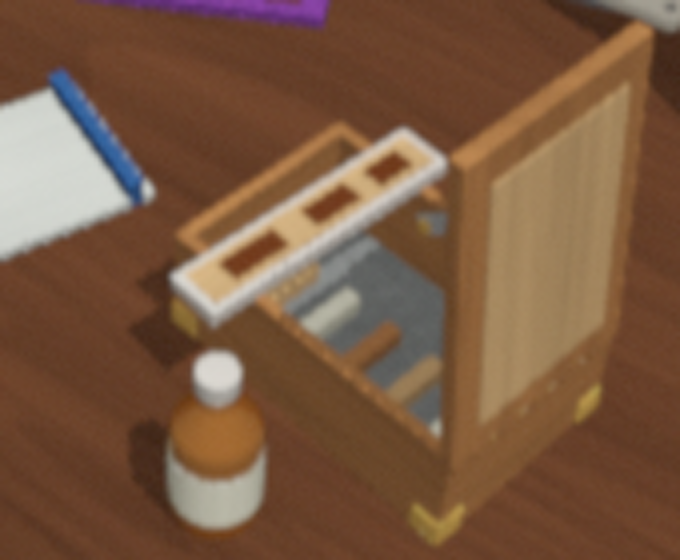

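View pics/s2.png

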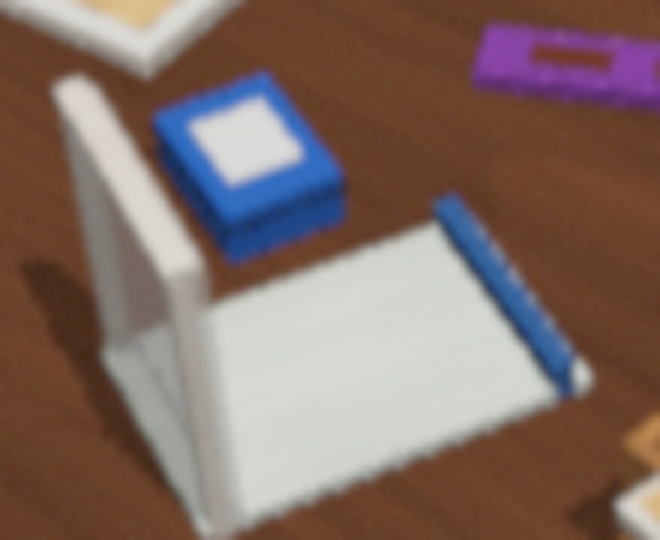

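```bash
cat > fit.py <<'E'
from h import *
from scipy.optimize import least_squares
def o(p,x0,y0,k): return np.array([x0+(p[0]+.5)/k-.5,y0+(p[1]+.5)/k-.5])
T1=lambda p:('top',o(p,185,190,5)); T2=lambda p:('top',o(p,325,185,5)); S1=lambda p:('scene',o(p,270,210,4)); S2=lambda p:('scene',o(p,210,195,6))
def fit(name,pts,x0):
    def M(v): 
        c,s=np.cos(v[3]),np.sin(v[3]); return np.array([[c,-s,0],[s,c,0],[0,0,1]]),v[:3]
    def r(v):
        R,t=M(v); return np.concatenate([proj(n,R@np.array(P)+t)[0]-uv for P,(n,uv) in pts])
    f=least_squares(r,x0); print(name,f.x.round(4),'deg',np.degrees(f.x[3]).round(2)); print(np.round(f.fun.reshape(-1,2),1).tolist()); return f.x
if __name__=='__main__':
    L=.085
    chest=[((.075,-.115,L),T1((597,273))),((-.075,-.115,L),T1((556,560))),((-.075,-.115,L),S1((345,123))),((.075,-.115,L),S1((177,237)))]
    fit('chest',chest,[.4,.1,0,0])
    b=.012
    # board: x towards far (+x world); left=+y
    board=[((.1,.02,b),T1((470,190))),((.1,-.02,b),T1((545,203))),((-.1,-.02,b),T1((470,583))),((-.1,.02,b),T1((394,572))),
     ((-.1,-.02,b),S1((405,127))),((-.1,.02,b),S1((447,158))),((.1,-.02,b),S1((171,272))),((.1,.02,b),S1((210,310)))]
    fit('board',board,[.4,.1,.085,0])
    # rest: -x (stop) near robot, wall far
    rest=[((-.0785,.065,.024),T2((70,445))),((-.0785,-.065,.024),T2((283,527)))]
    rest=[((.0785,.065,.169),T2((196,85))),((.0785,-.065,.169),T2((446,174))),((-.0785,.065,.024),T2((70,428))),((-.0785,-.065,.024),T2((290,513))),
          ((-.0785,-.065,.024),S2((436,205))),((-.0785,.065,.024),S2((562,393))),((.0785,-.065,.169),S2((92,78)))]
    fit('rest',rest,[.45,-.15,0,0])
    # slide box top, approx
    for nm,a,bb in [('bottle top',T1((380,78)),S1((218,365))),('roller',T1((266,455)),None),('slide',T2((468,440)),S2((246,140)))]:
        if bb: print(nm,tri(ray(*a),ray(*bb)))
        else: print(nm,atz(*a,.119+.011))
    print('jar', atz('top',(238,326),.085)); print('slide',atz('top',T2((468,440))[1],.035))
E
python3 fit.py
```

```text
chest [ 0.5058  0.0935 -0.0012 -0.1634] deg -9.36
[[-0.4, 0.2], [-0.6, 0.4], [-1.0, 0.2], [-0.3, -0.4]]
board [ 0.5031  0.0318  0.0861 -0.2089] deg -11.97
[[0.2, -0.3], [0.4, -0.2], [0.1, 0.6], [-0.5, -0.1], [-0.4, -0.4], [0.1, 0.1], [-0.3, 0.0], [0.6, 0.4]]
rest [ 0.5501 -0.2125 -0.0056 -0.4067] deg -23.3
[[-0.2, 0.4], [-0.5, 1.6], [-1.1, -1.1], [-0.1, -0.3], [-0.5, 0.7], [-1.8, -2.8], [0.3, 1.1]]
bottle top (array([0.65551917, 0.07340059, 0.13216397]), np.float64(0.0004898600383125641))
roller [0.46535496 0.12998087 0.13      ]
slide (array([ 0.48603878, -0.33624363,  0.03591766]), np.float64(0.0001796388815985901))
jar [0.35703341 0.13601282 0.085     ]
slide [ 0.48621544 -0.33653789  0.035     ]
```

```bash
cat > ov.py <<'E'
from fit import *
import sys
def draw(img,n,v,x0,y0,k,segs,col=(0,255,0)):
    c,s=np.cos(v[3]),np.sin(v[3]); R=np.array([[c,-s,0],[s,c,0],[0,0,1]])
    for a,b in segs:
        p=(proj(n,np.array([a,b])@R.T+v[:3])-[x0,y0]+.5)*k-.5
        cv2.line(img,*[tuple(int(round(z*16)) for z in q) for q in p],col,1,cv2.LINE_AA,4)
def box(x,X,y,Y,z,Z):
    P=[(i,j,k) for i in(x,X) for j in(y,Y) for k in(z,Z)]
    return [(a,b) for a in P for b in P if sum(p!=q for p,q in zip(a,b))==1 and a<b]
rest_pts=[((.0785,.065,.169),T2((196,85))),((.0785,-.065,.169),T2((446,174))),((-.0785,.065,.024),T2((68,428))),((-.0785,-.065,.024),T2((290,513))),
          ((-.0785,-.065,.024),S2((440,202))),((.0785,-.065,.169),S2((92,78)))]
v=fit('rest',rest_pts,[.45,-.15,0,0])
v[2]=0
segs=box(-.0785,.0785,-.065,.065,.008,.169)+box(-.0885,-.0785,-.065,.065,.008,.024)
t=cv2.imread('pics/t2.png'); draw(t,'top',v,325,185,5,segs); cv2.imwrite('pics/t2o.png',t)
t=cv2.imread('pics/s2.png'); draw(t,'scene',v,210,195,6,segs); cv2.imwrite('pics/s2o.png',t)
E
python3 ov.py
```

```text
rest [ 0.5492 -0.2123 -0.0008 -0.3982] deg -22.81
[[-0.4, 0.2], [-0.3, 1.1], [-0.5, -0.7], [0.4, -0.3], [-1.2, -0.2], [0.2, -0.2]]
```

View pics/t2o.png

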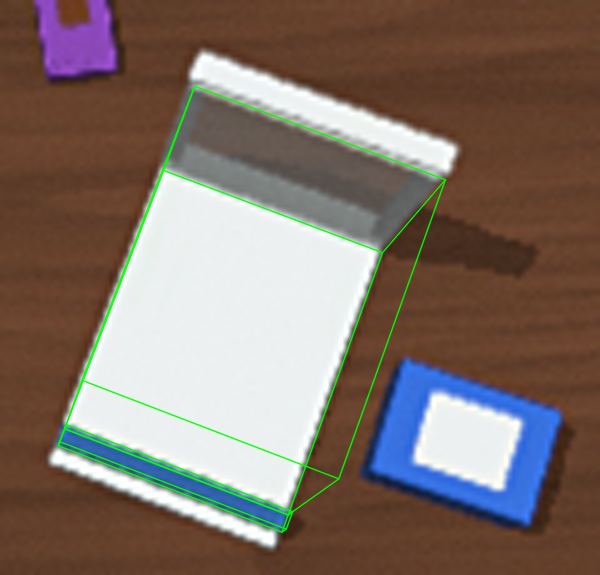

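View pics/s2o.png

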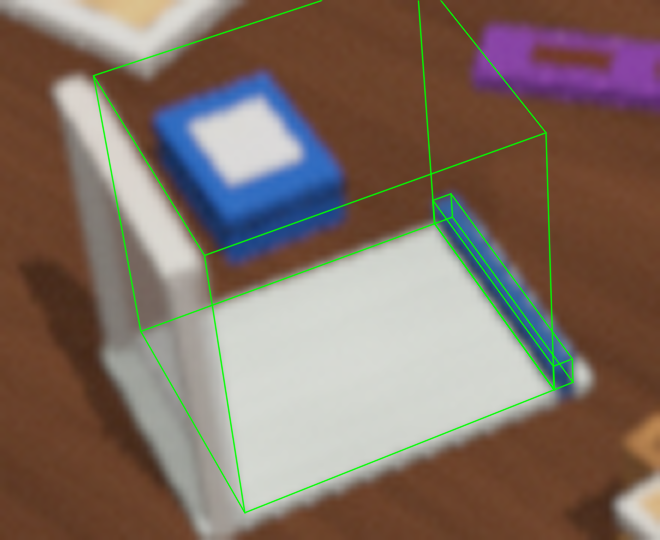

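Fits agree with the stated heights: board underside at 86 mm (expected 85), rest z about 0, chest z about 0. Next I'll write a move helper and start toward the board, going round the robot side of the jar and lid.

{"method": "play_rows", "body": {"jaw": [8.5,8.5,8.5,8.5,8.5], "travel": [[-2.6,2.1,-0.2],[-2.6,2.1,-0.2],[-2.6,2.1,-0.2],[-2.6,2.1,-0.2],[-2.6,2.1,-0.2]], "rotation": [[0,0,0],[0,0,0],[0,0,0],[0,0,0],[0,0,0]]}}

```text
t: 0.57
ee_pos: [0.2334, 0.304, 0.2451]
tool_rot: [2.596, 1.768, -0.001]
wrist_force: [0.8, -0.9, -0.1]
width: 0.997
```

```bash
cat > mv.py <<'E'
import numpy as np
from scipy.spatial.transform import Rotation as Ro
def frame(zdir,xhint):
    z=np.array(zdir,float); z/=np.linalg.norm(z); x=np.array(xhint,float); x-=z*(x@z); x/=np.linalg.norm(x)
    return np.stack([x,np.cross(z,x),z],1)
def plan(p,R,dmax=.040,amax=6.8,cur=None,n=None):
    """target TCP p,R -> rows in tool frame (cm, deg)"""
    if cur is None:
        from workcell import manip
        s=manip.get_state(); cur=(s['ee_pos'],Ro.from_rotvec(s['tool_rot']).as_matrix())
    p0,R0=cur; w=Ro.from_matrix(R0.T@R).as_rotvec(); D=p-p0
    n=n or max(1,int(np.ceil(max(np.linalg.norm(D)/dmax,np.degrees(np.linalg.norm(w))/amax))))
    print('n',n,'total dist',np.linalg.norm(D).round(4),'rot/row',np.degrees(w/n).round(2).tolist())
    Rc=R0
    for i in range(n):
        print((100*Rc.T@D/n).round(2).tolist()); Rc=Rc@Ro.from_rotvec(w/n).as_matrix()
def st():
    from workcell import manip
    s=manip.get_state(); R=Ro.from_rotvec(s['tool_rot']).as_matrix()
    print('t',round(s['t'],2),'p',s['ee_pos'].round(4),'q',s['joints'].round(3),'F',s['wrist_force'].round(1),'w',round(s['width'],3)); print(R.round(3).tolist())
E
python3 -c "
from mv import *; st()"
```

```text
t 0.57 p [0.2334 0.304  0.2451] q [ 0.916  0.004 -0.243  1.324 -0.     1.291] F [ 0.8 -0.9 -0.1] w 0.997
[[0.366, 0.931, -0.0], [0.931, -0.366, -0.001], [-0.001, -0.0, -1.0]]
```

{"method": "play_rows", "body": {"jaw": [8.5,8.5,8.5,8.5,8.5], "travel": [[-2.6,2.1,0],[-2.6,2.1,0],[-2.6,2.1,0],[-2.6,2.1,0],[-2.6,2.1,0]], "rotation": [[0,0,0],[0,0,0],[0,0,0],[0,0,0],[0,0,0]]}}

```text
t: 0.98
ee_pos: [0.2832, 0.1446, 0.2453]
tool_rot: [2.597, 1.768, 0.0]
wrist_force: [0.5, 0.1, 0.4]
width: 0.996
```

```bash
python3 - <<'E'
from mv import *; st()
a=np.radians(78.0)
R=frame([0,0,-1],[np.cos(a),np.sin(a),0])
plan(np.array([.44,.035,.235]),R)
E
```

```text
t 0.98 p [0.2832 0.1446 0.2453] q [ 0.472 -0.131 -0.367  1.335 -0.     0.847] F [0.5 0.1 0.4] w 0.996
[[0.366, 0.93, 0.0], [0.93, -0.366, 0.0], [0.0, 0.0, -1.0]]
n 5 total dist 0.1915 rot/row [0.0, -0.0, -1.9]
[-0.89, 3.72, 0.21]
[-1.01, 3.69, 0.21]
[-1.14, 3.65, 0.21]
[-1.26, 3.61, 0.21]
[-1.37, 3.57, 0.21]
```

{"method": "play_rows", "body": {"jaw": [8.5,8.5,7,6,5], "travel": [[-0.9,3.7,0.2],[-1.0,3.7,0.2],[-1.1,3.6,0.2],[-1.3,3.6,0.2],[-1.4,3.6,0.2]], "rotation": [[0,0,-1.9],[0,0,-1.9],[0,0,-1.9],[0,0,-1.9],[0,0,-1.9]]}}

```text
t: 1.4
ee_pos: [0.4406, 0.0347, 0.2352]
tool_rot: [-2.441, -1.977, -0.0]
wrist_force: [0.3, 0.5, -0.1]
width: 0.602
```

{"method": "play_rows", "body": {"jaw": [5,5], "travel": [[0,0,0],[0,0,0]], "rotation": [[0,0,0],[0,0,0]]}}

```text
t: 1.57
ee_pos: [0.4402, 0.0352, 0.2343]
tool_rot: [-2.444, -1.971, 0.003]
wrist_force: [-0.5, 0.2, -0.2]
width: 0.585
```

```bash
python3 - <<'E'
from mv import *; import cv2,json
from workcell import manip
st(); c=manip.calibration('wrist'); f=manip.grab_frame('wrist'); cv2.imwrite('pics/w1.png',f[:,:,::-1]); np.save('w1.npy',c['pose'])
E
```

```text
t 1.57 p [0.4402 0.0352 0.2343] q [ 0.08   0.128 -0.138  1.308  0.     0.293] F [-0.5  0.2 -0.2] w 0.585
[[0.212, 0.977, -0.002], [0.977, -0.212, -0.0], [-0.001, -0.002, -1.0]]
```

View pics/w1.png

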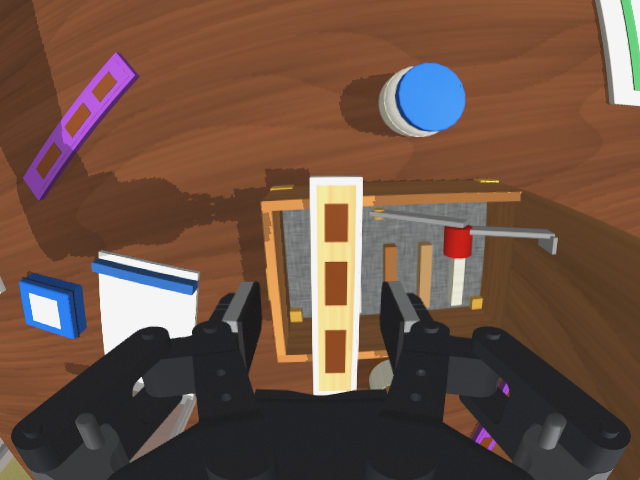

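The wrist view shows the board centred between the fingers, with its near end corners at (311,178) and (362,178), and the red roller at (457,240). I'll check these against the fits.

```bash
cat >> h.py <<'E'
KW=np.array([[371.64829954,0,320.39339979],[0,371.64829954,235.75553358],[0,0,1]])
def wray(T,uv):
    d=(np.array(uv,float)-KW[:2,2])/KW[0,0]; r=np.linalg.norm(d); v=np.array([*(d/r*np.sin(r)),np.cos(r)]); return T[:3,3],T[:3,:3]@v
def wproj(T,P):
    c=(np.array(P)-T[:3,3])@T[:3,:3]; th=np.arctan2(np.hypot(c[0],c[1]),c[2]); return KW[:2,2]+KW[0,0]*th*c[:2]/np.hypot(c[0],c[1])
def watz(T,uv,z):
    o,d=wray(T,uv); return o+d*(z-o[2])/d[2]
E
python3 - <<'E'
from h import *; T=np.load('w1.npy')
def W(v,P):
    c,s=np.cos(v[3]),np.sin(v[3]); return np.array([[c,-s,0],[s,c,0],[0,0,1]])@np.array(P)+v[:3]
b=[.5031,.0318,.0861,-.2089]; ch=[.5058,.0935,-.0012,-.1634]; r=[.5492,-.2123,0,-.398]
for P in [(-.1,-.02,.012),(-.1,.02,.012),(.1,-.02,.012)]: print('board',wproj(T,W(b,P)))
print('front',wproj(T,W(ch,(-.075,-.115,.085))),'roller',wproj(T,W(ch,(-.045,.033,.119))))
print('stop ends',wproj(T,W(r,(-.0785,.065,.024))),wproj(T,W(r,(-.0785,-.065,.024))))
a,bb=watz(T,(311,178),.098),watz(T,(362,178),.098); print(a,bb,np.linalg.norm(a-bb))
from fit import T1,S1
for uvw,t in [((311,178),T1((470,583))),((362,178),T1((394,572)))]: print('tri',tri(wray(T,uvw),ray(*t)))
E
```

```text
board [307.31549106 174.85665207]
board [361.02801435 174.88852268]
board [310.75879049 393.89635716]
front [261.39566535 198.82847723] roller [456.95693128 237.68379763]
stop ends [190.24213845 293.4635135 ] [ 89.85520817 269.20501236]
[0.40402679 0.03513649 0.098     ] [0.41187998 0.07237426 0.098     ] 0.038056855669118594
tri (array([0.40429741, 0.03430745, 0.0863091 ]), np.float64(0.0019184043013199977))
tri (array([0.40708718, 0.06844368, 0.13112989]), np.float64(0.002319985596118212))
```

```bash
python3 - <<'E'
from mv import *
a=np.radians(78.0)
R=frame([0,0,-1],[np.cos(a),np.sin(a),0])
plan(np.array([.503,.0325,.14]),R)
E
```

```text
n 3 total dist 0.1142 rot/row [-0.05, 0.01, -0.05]
[0.34, 2.11, 3.15]
[0.33, 2.11, 3.15]
[0.33, 2.11, 3.15]
```

{"method": "play_rows", "body": {"jaw": [5,5,5,5,5], "travel": [[0.3,2.1,3.1],[0.3,2.1,3.1],[0.4,2.1,3.1],[0,0,0],[0,0,0]], "rotation": [[0,0,0],[0,0,0],[0,0,0],[0,0,0],[0,0,0]]}}

```text
t: 2.03
ee_pos: [0.5009, 0.034, 0.1401]
tool_rot: [-2.437, -1.976, 0.008]
wrist_force: [-1.1, 0.1, 0.6]
width: 0.585
```

```bash
python3 - <<'E'
from mv import *; import cv2
from workcell import manip
st(); c=manip.calibration('wrist'); f=manip.grab_frame('wrist'); cv2.imwrite('pics/w2.png',f[:,:,::-1]); np.save('w2.npy',c['pose'])
E
```

```text
t 2.03 p [0.5009 0.034  0.1401] q [ 0.068  0.313 -0.155  1.11   0.     0.276] F [-1.1  0.1  0.6] w 0.585
[[0.207, 0.978, -0.007], [0.978, -0.207, -0.0], [-0.002, -0.007, -1.0]]
```

View pics/w2.png

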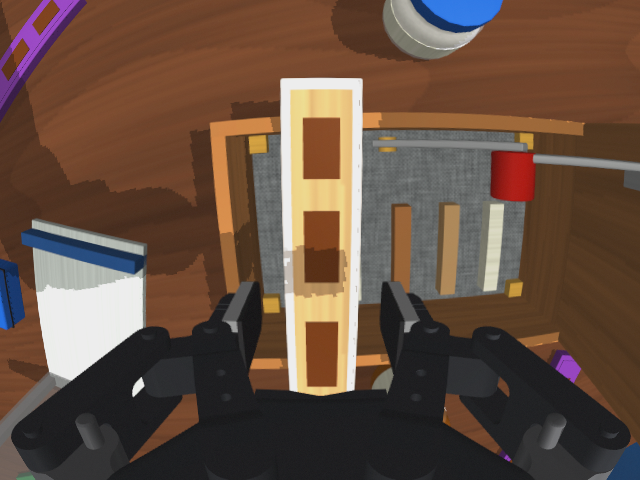

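```bash
python3 - <<'E'
from h import *; from mv import *; T=np.load('w2.npy')
print('tip',wproj(T,[.5009,.034,.115]),'belowtip@98',wproj(T,[.5009,.034,.098]),'board c',wproj(T,[.503,.0325,.098]))
for uv in [(281,79),(362,79),(303,211),(339,282),(340,211),(303,282)]: print(uv,watz(T,uv,.098).round(4))
E
```

```text
tip [321.69978308 278.72410935] belowtip@98 [321.65406623 266.69009729] board c [319.66301521 270.94916431]
(281, 79) [0.4039 0.0343 0.098 ]
(362, 79) [0.4119 0.0726 0.098 ]
(303, 211) [0.4702 0.0309 0.098 ]
(339, 282) [0.5112 0.0412 0.098 ]
(340, 211) [0.474 0.049 0.098]
(303, 282) [0.5073 0.0226 0.098 ]
```

{"method": "play_rows", "body": {"jaw": [5,5,5,5], "travel": [[0,0.2,2.0],[0,0,1.6],[0,0,0.7],[0,0,0]], "rotation": [[0,0,0],[0,0,0],[0,0,0],[0,0,0]]}}

```text
t: 2.42
ee_pos: [0.504, 0.0331, 0.1]
tool_rot: [-2.441, -1.977, 0.0]
wrist_force: [-1.1, 0.2, -0.7]
width: 0.584
```

{"method": "play_rows", "body": {"jaw": [2,2,2,2,2], "travel": [[0,0,0],[0,0,0],[0,0,0],[0,0,0],[0,0,0]], "rotation": [[0,0,0],[0,0,0],[0,0,0],[0,0,0],[0,0,0]], "squeeze": 40}}

```text
t: 2.83
ee_pos: [0.5063, 0.0326, 0.1013]
tool_rot: [2.441, 1.975, 0.004]
wrist_force: [-1.5, -0.1, 6.8]
width: 0.235
```

The opening went to 20 mm, narrower than the 40 mm board, so the pads missed it. I'll look before moving again.

```bash
python3 - <<'E'
from mv import *; import cv2
from workcell import manip
st()
for n in ['wrist','scene']:
    f=manip.grab_frame(n); cv2.imwrite(f'pics/{n}3.png',f[:,:,::-1])
from h import *
zoom(cv2.imread('pics/scene3.png'),250,120,200,160,4,'pics/s3.png')
E
```

```text
t 2.83 p [0.5063 0.0326 0.1013] q [ 0.064  0.353 -0.208  1.007 -0.     0.274] F [-1.5 -0.1  6.8] w 0.235
[[0.209, 0.978, 0.003], [0.978, -0.209, 0.0], [0.001, 0.003, -1.0]]
```

View pics/wrist3.png

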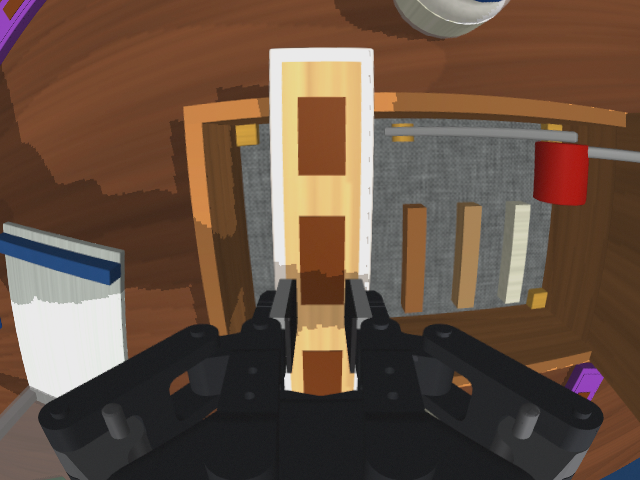

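View pics/s3.png

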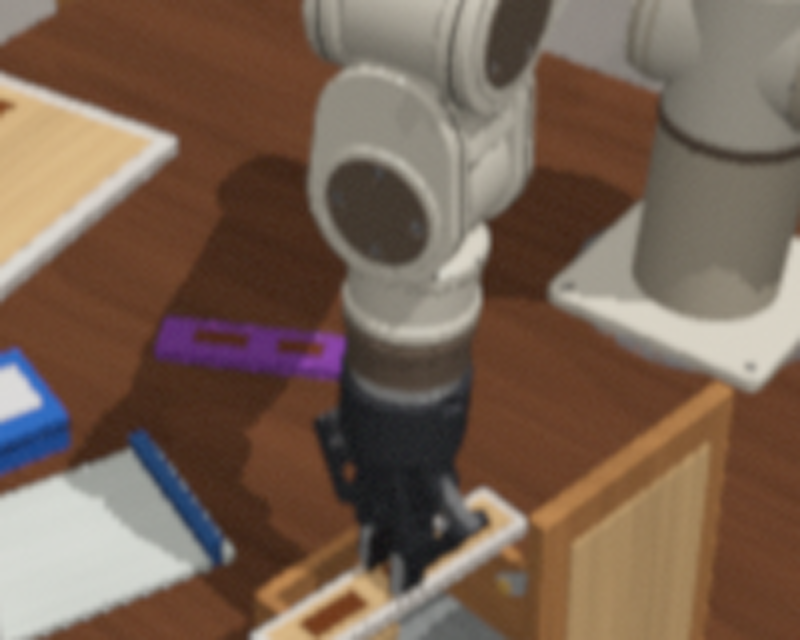

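```bash
python3 - <<'E'
from h import *; from mv import *
from workcell import manip
s=manip.get_state(); T=manip.calibration('wrist')['pose']; R=Ro.from_rotvec(s['tool_rot']).as_matrix(); p=s['ee_pos']
o=R.T@(T[:3,3]-p); print('cam in tool',o.round(4))
for uv,w in [((294,280),-.010),((346,280),.010),((288,280),-.01),((352,280),.01)]:
    d=R.T@wray(T,uv)[1]
    k=(w-o[0])/d[0]; print(uv,(o+k*d).round(4))
for uv,w in [((259,283),-.025),((382,283),.025),]:
    d=R.T@wray(T,uv)[1]
    k=(w-o[0])/d[0]; print('w2',uv,(o+k*d).round(4))
for z in [0,.01,.02,.025]: print(z,[wproj(T,p+R@[x,-.011,z]).round(0).tolist() for x in (-.02,-.01,.01,.02)])
b=[.5031,.0318,.0861,-.2089]
c,ss=np.cos(b[3]),np.sin(b[3])
for P in [(-.1,-.02,.012),(-.1,.02,.012),(.0,-.02,.012),(0,.02,.012)]:
    print(wproj(T,np.array([[c,-ss,0],[ss,c,0],[0,0,1]])@P+b[:3]))
E
```

```text
cam in tool [-0.0006 -0.0661 -0.1394]
(294, 280) [-0.01   -0.0158 -0.0159]
(346, 280) [ 0.01   -0.0084  0.0023]
(288, 280) [-0.01   -0.0252 -0.0389]
(352, 280) [ 0.01   -0.0194 -0.0246]
w2 (259, 283) [-0.025  -0.0093 -0.0036]
w2 (382, 283) [ 0.025  -0.0071  0.0018]
0 [[272.0, 276.0], [297.0, 276.0], [347.0, 276.0], [371.0, 276.0]]
0.01 [[275.0, 267.0], [298.0, 268.0], [345.0, 268.0], [368.0, 268.0]]
0.02 [[278.0, 260.0], [300.0, 260.0], [344.0, 260.0], [365.0, 260.0]]
0.025 [[279.0, 256.0], [300.0, 256.0], [343.0, 257.0], [364.0, 256.0]]
[265.39172514  43.56237594]
[370.59613235  43.33943953]
[270.66852077 291.04329649]
[365.82459679 291.06942133]
```

The fingertips really sit near the TCP level, not 25 mm ahead: at 50 mm opening the image rows put them at about z_tool 0, and they are resting on the board's top with 7 N. I'll lift, reopen, and go about 17 mm lower, which is safe inside the chest mouth either way.

{"method": "play_rows", "body": {"jaw": [2,5,5,5,5], "travel": [[0,0,-2],[0,0,-1],[0,0,0],[0,0,0],[0,0,0]], "rotation": [[0,0,0],[0,0,0],[0,0,0],[0,0,0],[0,0,0]]}}

```text
t: 3.35
ee_pos: [0.5051, 0.0325, 0.1291]
tool_rot: [-2.442, -1.976, 0.0]
wrist_force: [-0.0, 0.4, -1.1]
width: 0.585
```

```bash
python3 - <<'E'
from mv import *; import cv2
from workcell import manip
st()
for n in ['wrist','scene']:
    if n=='wrist': np.save('w4.npy',manip.calibration('wrist')['pose'])
    f=manip.grab_frame(n); cv2.imwrite(f'pics/{n}4.png',f[:,:,::-1])
from h import *
zoom(cv2.imread('pics/scene4.png'),300,200,100,90,8,'pics/s4.png')
E
```

```text
t 3.35 p [0.5051 0.0325 0.1291] q [ 0.064  0.325 -0.168  1.078  0.     0.274] F [-0.   0.4 -1.1] w 0.585
[[0.209, 0.978, -0.0], [0.978, -0.209, 0.0], [-0.0, -0.0, -1.0]]
```

View pics/wrist4.png

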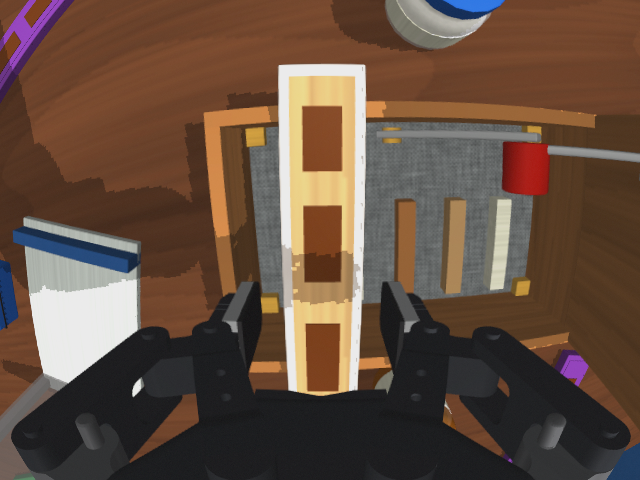

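View pics/s4.png

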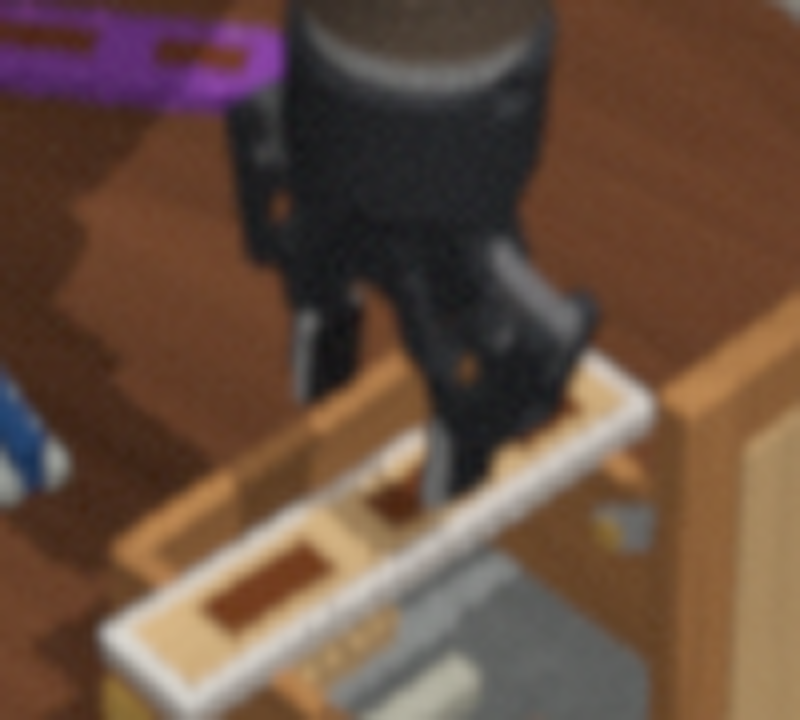

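```bash
python3 - <<'E'
from h import *; from mv import *
p=np.array([.5051,.0325,.1291]); R=frame([0,0,-1],[.209,.978,0])
for z in (-.01,0,.01,.02,.025):
    q=[(proj('scene',p+R@[x,.011,z])[0]-[300,200]+.5)*8-.5 for x in (-.025,.025)]; print(z,np.round(q).tolist())
E
```

```text
-0.01 [[310.0, 393.0], [421.0, 485.0]]
0 [[309.0, 416.0], [419.0, 507.0]]
0.01 [[307.0, 438.0], [417.0, 530.0]]
0.02 [[306.0, 460.0], [415.0, 552.0]]
0.025 [[306.0, 471.0], [414.0, 562.0]]
```

Scene and wrist views agree: at this opening the fingertips are about 3 mm behind the reported TCP, not 25 mm ahead. The interface's tip reach doesn't match what I see, so I'll use the measured value. I'm descending to TCP z of about 0.077.

{"method": "play_rows", "body": {"jaw": [4.9,4.9,4.9,4.9,4.9], "travel": [[0,0,1.5],[0,0,1.5],[0,0,1.2],[0,0,1.0],[0,0,0]], "rotation": [[0,0,0],[0,0,0],[0,0,0],[0,0,0],[0,0,0]]}}

```text
t: 3.87
ee_pos: [0.5031, 0.0325, 0.0747]
tool_rot: [-2.44, -1.974, 0.007]
wrist_force: [0.3, -0.1, -0.0]
width: 0.572
```

{"method": "play_rows", "body": {"jaw": [3.5,3.5,3.5,3.5,3.5], "travel": [[0,0,0],[0,0,0],[0,0,0],[0,0,0],[0,0,0]], "rotation": [[0,0,0],[0,0,0],[0,0,0],[0,0,0],[0,0,0]], "squeeze": 40}}

```text
t: 4.28
ee_pos: [0.5057, 0.0326, 0.0779]
tool_rot: [2.442, 1.976, 0.001]
wrist_force: [-0.1, -0.3, -0.4]
width: 0.463
```

```bash
python3 - <<'E'
from mv import *; import cv2
from workcell import manip
st()
for n in ['wrist']:
    f=manip.grab_frame(n); cv2.imwrite(f'pics/{n}5.png',f[:,:,::-1])
E
```

```text
t 4.28 p [0.5057 0.0326 0.0779] q [ 0.064  0.379 -0.239  0.952 -0.     0.274] F [-0.1 -0.3 -0.4] w 0.463
[[0.208, 0.978, 0.001], [0.978, -0.208, 0.0], [0.0, 0.001, -1.0]]
```

View pics/wrist5.png

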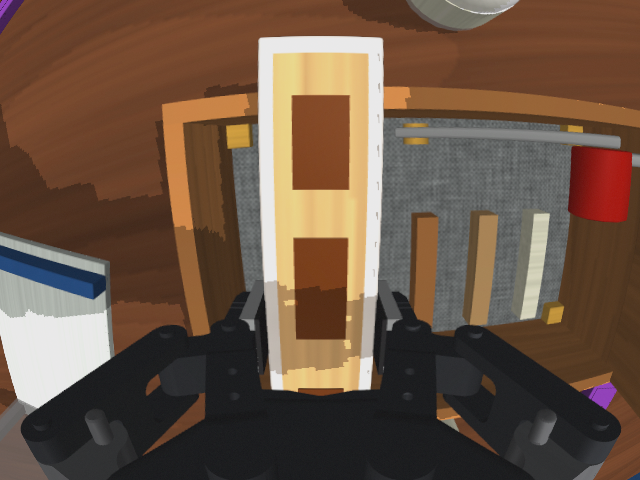

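The gripper holds the board: opening 39.5 mm, board centred. I'll lift it.

{"method": "play_rows", "body": {"jaw": [3.5,3.5,3.5,3.5,3.5], "travel": [[0,0,-1.5],[0,0,-3.5],[0,0,-3.5],[0,0,-3.5],[0,0,-3]], "rotation": [[0,0,0],[0,0,0],[0,0,0],[0,0,0],[0,0,0]]}}

```text
t: 4.75
ee_pos: [0.5055, 0.0326, 0.2301]
tool_rot: [2.441, 1.976, 0.002]
wrist_force: [1.2, 0.4, -0.7]
width: 0.458
```

```bash
cat > tgt.py <<'E'
from mv import *
RC=np.array([.5492,-.2123,0]); ya=-.398
rx=np.array([np.cos(ya),np.sin(ya),0]); ry=np.array([-np.sin(ya),np.cos(ya),0]); Z=np.array([0,0,1.])
def rest_pose(tilt,xc,zc,off=(0,0,-.014)):
    t=np.radians(tilt); tz=np.sin(t)*rx-np.cos(t)*Z
    R=frame(tz,ry); return RC+rx*xc+Z*zc-R@np.array(off),R
E
python3 - <<'E'
from tgt import *
st(); p,R=rest_pose(46,0,.20); print(p,R.round(2).tolist()); plan(p,R)
E
```

```text
t 4.75 p [0.5055 0.0326 0.2301] q [ 0.064  0.254  0.009  1.324 -0.     0.274] F [ 1.2  0.4 -0.7] w 0.458
[[0.208, 0.978, 0.002], [0.978, -0.208, 0.0], [0.001, 0.002, -1.0]]
[ 0.55848361 -0.21620318  0.19027478] [[0.39, 0.64, 0.66], [0.92, -0.27, -0.28], [-0.0, 0.72, -0.69]]
n 7 total dist 0.2575 rot/row [-6.54, -0.62, 1.45]
[-3.32, 1.48, 0.57]
[-3.27, 1.49, 0.77]
[-3.23, 1.47, 0.98]
[-3.18, 1.43, 1.18]
[-3.13, 1.36, 1.37]
[-3.08, 1.27, 1.56]
[-3.03, 1.16, 1.73]
```

{"method": "play_rows", "body": {"jaw": [3.5,3.5,3.5,3.5,3.5], "travel": [[-3.3,1.5,0.6],[-3.3,1.5,0.8],[-3.2,1.5,1.0],[-3.2,1.4,1.2],[-3.1,1.4,1.4]], "rotation": [[-6.5,-0.6,1.4],[-6.5,-0.6,1.4],[-6.5,-0.6,1.4],[-6.5,-0.6,1.4],[-6.5,-0.6,1.4]]}}

```text
t: 5.17
ee_pos: [0.5437, -0.1435, 0.1994]
tool_rot: [2.15, 1.529, 0.426]
wrist_force: [0.5, 0.2, -1.4]
width: 0.461
```

```bash
python3 - <<'E'
from tgt import *
st(); p,R=rest_pose(46,0,.20); plan(p,R)
E
```

```text
t 5.17 p [ 0.5437 -0.1435  0.1994] q [-0.216  0.02  -0.525  0.464 -0.08   0.096] F [ 0.5  0.2 -1.4] w 0.461
[[0.333, 0.799, 0.501], [0.943, -0.273, -0.191], [-0.016, 0.536, -0.844]]
n 3 total dist 0.0748 rot/row [-4.51, -0.47, 1.07]
[-2.12, 0.89, 0.97]
[-2.09, 0.85, 1.05]
[-2.07, 0.8, 1.14]
```

{"method": "play_rows", "body": {"jaw": [3.5,3.5,3.5,3.5,3.5], "travel": [[-2.1,0.9,1.0],[-2.1,0.9,1.0],[-2.1,0.8,1.1],[0,0,0],[0,0,0]], "rotation": [[-4.5,-0.5,1.1],[-4.5,-0.5,1.1],[-4.5,-0.5,1.1],[0,0,0],[0,0,0]]}}

```text
t: 5.58
ee_pos: [0.5565, -0.2151, 0.1872]
tool_rot: [2.021, 1.339, 0.559]
wrist_force: [-0.1, 0.0, -0.6]
width: 0.457
```

```bash
python3 - <<'E'
from tgt import *; import cv2
from h import *
from workcell import manip
st(); p,R=rest_pose(46,0,.20); plan(p,R)
for n in ['wrist','scene','top']:
    f=manip.grab_frame(n); cv2.imwrite(f'pics/{n}6.png',f[:,:,::-1])
zoom(cv2.imread('pics/scene6.png'),180,120,160,140,5,'pics/s6.png')
zoom(cv2.imread('pics/top6.png'),310,170,140,130,5,'pics/t6.png')
E
```

```text
t 5.58 p [ 0.5565 -0.2151  0.1872] q [-0.351  0.047 -0.715  0.02  -0.035  0.035] F [-0.1  0.  -0.6] w 0.457
[[0.39, 0.648, 0.654], [0.921, -0.274, -0.277], [-0.0, 0.711, -0.704]]
n 1 total dist 0.0038 rot/row [-0.71, 0.11, -0.11]
[-0.03, 0.38, -0.06]
```

View pics/s6.png

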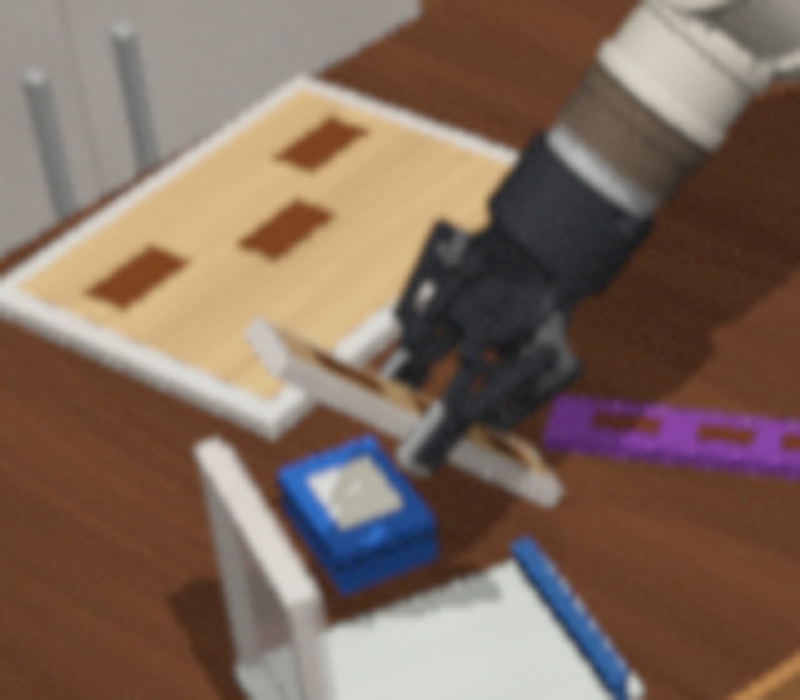

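View pics/t6.png

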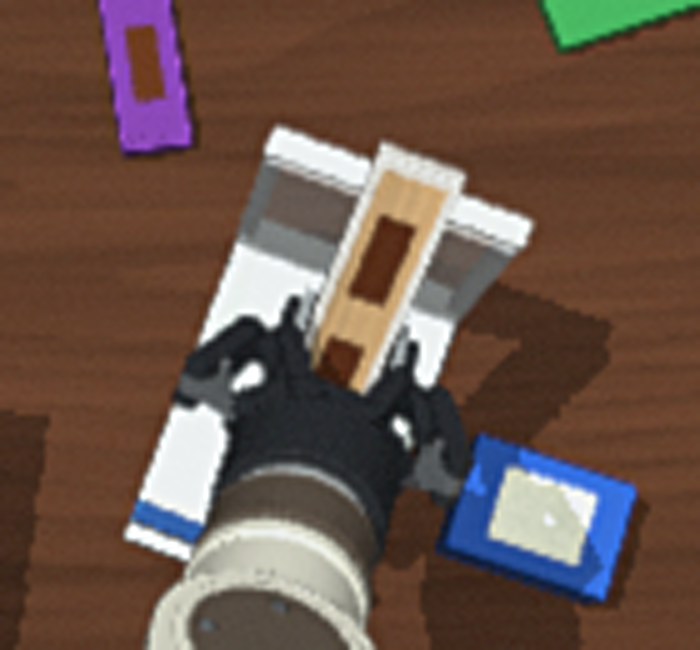

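View pics/wrist6.png

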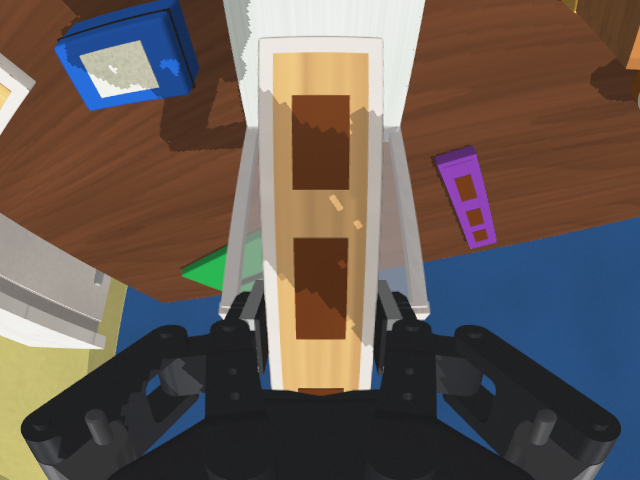

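The board is held above the rest, upper end over the wall side, tilted about 45°. I'll check the end positions against the expected pose.

```bash
python3 - <<'E'
from tgt import *; from h import *; from workcell import manip
s=manip.get_state(); p=s['ee_pos']; R=Ro.from_rotvec(s['tool_rot']).as_matrix()
def pix(n,P,x0,y0,k): return ((proj(n,P)[0]-[x0,y0]+.5)*k-.5).round(0).tolist()
for ye in (-.1,.1):
  for x in (-.02,.02):
    for z in (-.020,-.008):
      P=p+R@np.array([x,ye,z]); d=P-RC
      print(ye,x,z,'rest',np.round([d@rx,d@ry,d[2]],4),'S',pix('scene',P,180,120,5),'T',pix('top',P,310,170,5))
E
```

```text
-0.1 -0.02 -0.02 rest [-0.0738 -0.0179  0.133 ] S [529.0, 450.0] T [313.0, 519.0]
-0.1 -0.02 -0.008 rest [-0.0653 -0.0179  0.1246] S [516.0, 466.0] T [317.0, 505.0]
-0.1 0.02 -0.02 rest [-0.0738  0.0221  0.133 ] S [562.0, 492.0] T [237.0, 489.0]
-0.1 0.02 -0.008 rest [-0.0653  0.0221  0.1246] S [548.0, 509.0] T [241.0, 476.0]
0.1 -0.02 -0.02 rest [ 0.0661 -0.0179  0.2759] S [254.0, 315.0] T [462.0, 181.0]
0.1 -0.02 -0.008 rest [ 0.0747 -0.0179  0.2675] S [240.0, 334.0] T [465.0, 169.0]
0.1 0.02 -0.02 rest [0.0661 0.0221 0.2759] S [285.0, 360.0] T [377.0, 149.0]
0.1 0.02 -0.008 rest [0.0747 0.0221 0.2675] S [270.0, 379.0] T [380.0, 137.0]
```

The expected and observed ends match within about 1 mm, with roughly 4 mm margins to the wall and stop. Descending straight down.

{"method": "play_rows", "body": {"jaw": [3.5,3.5,3.5,3.5,3.5], "travel": [[0,-1.8,1.8],[0,-1.8,1.8],[0,-1.8,1.8],[0,-1.4,1.4],[0,0,0]], "rotation": [[0,0,0],[0,0,0],[0,0,0],[0,0,0],[0,0,0]]}}

```text
t: 6.15
ee_pos: [0.5579, -0.2133, 0.0885]
tool_rot: [2.022, 1.345, 0.558]
wrist_force: [-1.1, -0.2, -1.3]
width: 0.458
```

```bash
cat > bd.py <<'E'
from tgt import *; from h import *; from workcell import manip
def bd():
    s=manip.get_state(); p=s['ee_pos']; R=Ro.from_rotvec(s['tool_rot']).as_matrix()
    for ye in (-.1,.1):
        for z in (-.020,-.008):
            d=p+R@np.array([0,ye,z])-RC; print(ye,z,'rest',np.round([d@rx,d@ry,d[2]],4))
    print('down in tool',(R.T@[0,0,-1]).round(3),'rx',(R.T@rx).round(3))
E
python3 -c "
from bd import *; st(); bd()"
```

```text
t 6.15 p [ 0.5579 -0.2133  0.0885] q [-0.347  0.265 -0.835 -0.315 -0.035  0.035] F [-1.1 -0.2 -1.3] w 0.458
[[0.387, 0.651, 0.653], [0.922, -0.273, -0.274], [-0.0, 0.708, -0.706]]
-0.1 -0.02 rest [-0.0764  0.0024  0.0319]
-0.1 -0.008 rest [-0.0679  0.0024  0.0234]
0.1 -0.02 rest [0.0648 0.0026 0.1735]
0.1 -0.008 rest [0.0733 0.0026 0.165 ]
down in tool [ 0.    -0.708  0.706] rx [-0.001  0.706  0.708]
```

{"method": "play_rows", "body": {"jaw": [3.5,3.5,3.5,3.5], "travel": [[0,-0.2,0.4],[0,-0.4,0.4],[0,-0.3,0.3],[0,0,0]], "rotation": [[0,0,0],[0,0,0],[0,0,0],[0,0,0]]}}

```text
t: 6.48
ee_pos: [0.5616, -0.2157, 0.0796]
tool_rot: [2.015, 1.338, 0.563]
wrist_force: [-0.4, 0.5, -1.7]
width: 0.457
```

```bash
python3 - <<'E'
from bd import *; st(); bd()
import cv2
for n in ['scene','top']:
    f=manip.grab_frame(n); cv2.imwrite(f'pics/{n}7.png',f[:,:,::-1])
zoom(cv2.imread('pics/scene7.png'),200,170,120,110,6,'pics/s7.png')
E
```

```text
t 6.48 p [ 0.5616 -0.2157  0.0796] q [-0.349  0.298 -0.843 -0.365 -0.035  0.035] F [-0.4  0.5 -1.7] w 0.457
[[0.388, 0.645, 0.659], [0.922, -0.271, -0.277], [0.0, 0.715, -0.699]]
-0.1 -0.02 rest [-0.0714  0.0017  0.0221]
-0.1 -0.008 rest [-0.0629  0.0017  0.0137]
0.1 -0.02 rest [0.0684 0.0016 0.1651]
0.1 -0.008 rest [0.077  0.0016 0.1567]
down in tool [-0.    -0.715  0.699] rx [0.    0.699 0.715]
```

View pics/s7.png

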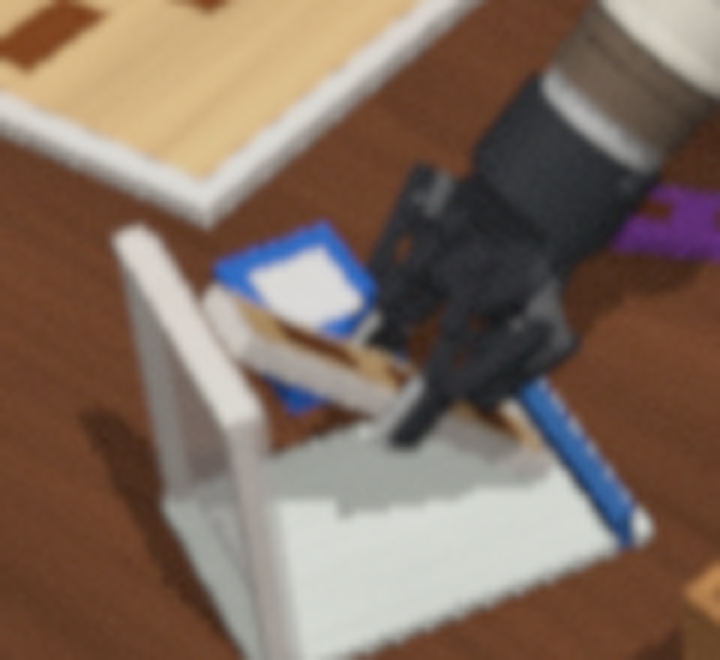

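{"method": "play_rows", "body": {"jaw": [3.5,3.5,3.5], "travel": [[0,-0.4,0],[0,-0.3,0],[0,0,0]], "rotation": [[0,0,0],[0,0,0],[0,0,0]]}}

```text
t: 6.83
ee_pos: [0.5559, -0.2137, 0.0737]
tool_rot: [2.017, 1.339, 0.562]
wrist_force: [0.1, 0.1, -0.8]
width: 0.461
```

```bash
python3 -c "
from bd import *; st(); bd()"
```

```text
t 6.83 p [ 0.5559 -0.2137  0.0737] q [-0.349  0.305 -0.861 -0.389 -0.036  0.035] F [ 0.1  0.1 -0.8] w 0.461
[[0.388, 0.646, 0.658], [0.921, -0.272, -0.277], [-0.0, 0.714, -0.701]]
-0.1 -0.02 rest [-0.0776  0.0014  0.0164]
-0.1 -0.008 rest [-0.0691  0.0014  0.008 ]
0.1 -0.02 rest [0.0625 0.0013 0.1591]
0.1 -0.008 rest [0.071  0.0013 0.1507]
down in tool [ 0.    -0.714  0.701] rx [0.001 0.701 0.714]
```

The foot is at the stop and floor, and the top is 7 mm from the wall. Releasing, then retreating along the tool axis.

{"method": "play_rows", "body": {"jaw": [4.2,5,6,6,6], "travel": [[0,0,0],[0,0,0],[0,0,0],[0,0,0],[0,0,0]], "rotation": [[0,0,0],[0,0,0],[0,0,0],[0,0,0],[0,0,0]]}}

```text
t: 7.25
ee_pos: [0.5566, -0.2139, 0.0742]
tool_rot: [2.016, 1.338, 0.562]
wrist_force: [-0.0, 0.6, 0.2]
width: 0.702
```

{"method": "play_rows", "body": {"jaw": [6,6,6,6,6], "travel": [[0,0,-1],[0,0,-2.5],[0,0,-3],[0,0,-3],[0,0,-3]], "rotation": [[0,0,0],[0,0,0],[0,0,0],[0,0,0],[0,0,0]]}}

```text
t: 7.67
ee_pos: [0.473, -0.1787, 0.1616]
tool_rot: [2.018, 1.339, 0.561]
wrist_force: [0.3, -0.5, 0.3]
width: 0.702
```

```bash
python3 - <<'E'
from bd import *; st()
import cv2
for n in ['scene','wrist','top']:
    f=manip.grab_frame(n); cv2.imwrite(f'pics/{n}8.png',f[:,:,::-1])
zoom(cv2.imread('pics/scene8.png'),200,170,120,110,6,'pics/s8.png')
zoom(cv2.imread('pics/top8.png'),310,170,140,130,5,'pics/t8.png')
E
```

```text
t 7.67 p [ 0.473  -0.1787  0.1616] q [-0.334 -0.088 -0.941 -0.074 -0.047  0.046] F [ 0.3 -0.5  0.3] w 0.702
[[0.389, 0.646, 0.657], [0.921, -0.272, -0.277], [-0.0, 0.713, -0.701]]
```

View pics/s8.png

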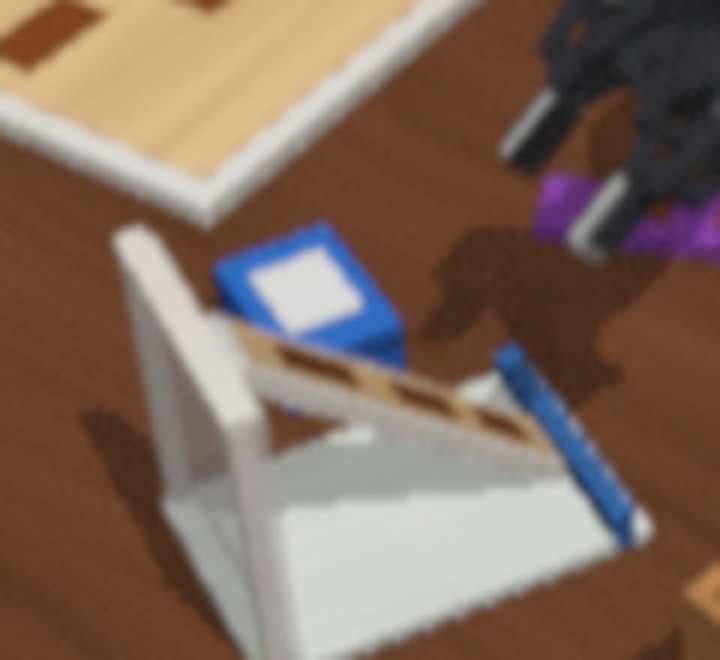

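View pics/wrist8.png

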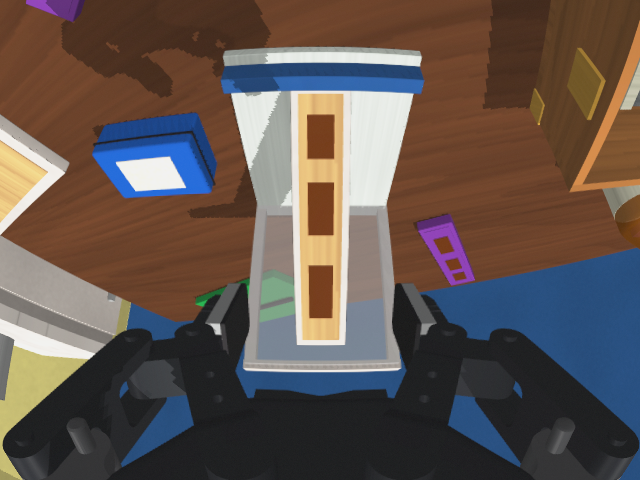

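The board leans with its foot on the blue stop (near (560,465) in the zoom) and its top on the wall (near (215,340)), upright between the posts. Next is the stay geometry.

```bash
python3 - <<'E'
import numpy as np
from scipy.optimize import brentq
A=np.array([-.020,.073]) # chest y,z
def B(l,r=.06,off=0):
    a=np.radians(84)-l; return np.array([.105-r*np.cos(a)+off*np.sin(a), .085+r*np.sin(a)+off*np.cos(a)])
for l in [-.03,0,.05,.1,.2,.3,.4,.6,.8,1.0,1.2,1.466]:
    d=np.linalg.norm(B(l)-A)
    if d>.14: print(l,'d',d); continue
    bend=2*np.arccos(d/.14); u=(B(l)-A)/d; n=np.array([u[1],-u[0]])
    k=A+u*d/2+n*np.sqrt(.07**2-d*d/4); k0=A+u*d/2-n*np.sqrt(.07**2-d*d/4)
    E=B(l,.22,.012)
    print(l,'knee',round(.35+bend,2),'roller',k.round(4),'up',k0.round(4),'edge outer',E.round(3))
E
```

```text
-0.03 d 0.14030405685752112
0 knee 0.62 roller [0.0443 0.1006] up [0.0344 0.117 ] edge outer [0.094 0.305]
0.05 knee 0.83 roller [0.0467 0.0944] up [0.0291 0.1229] edge outer [0.083 0.304]
0.1 knee 0.98 roller [0.0479 0.0901] up [0.0249 0.1267] edge outer [0.072 0.303]
0.2 knee 1.2 roller [0.0492 0.0833] up [0.0178 0.1319] edge outer [0.05  0.298]
0.3 knee 1.39 roller [0.0498 0.0777] up [0.0115 0.1355] edge outer [0.029 0.292]
0.4 knee 1.55 roller [0.05   0.0725] up [0.006 0.138] edge outer [0.009 0.283]
0.6 knee 1.82 roller [0.0492 0.0628] up [-0.0031  0.1409] edge outer [-0.028  0.26 ]
0.8 knee 2.06 roller [0.0471 0.0529] up [-0.0092  0.1422] edge outer [-0.061  0.23 ]
1.0 knee 2.25 roller [0.043  0.0425] up [-0.0116  0.1425] edge outer [-0.086  0.195]
1.2 knee 2.4 roller [0.0364 0.0316] up [-0.0093  0.1422] edge outer [-0.104  0.154]
1.466 knee 2.51 roller [0.0237 0.0183] up [0.0013 0.1397] edge outer [-0.115  0.097]
```

{"method": "play_rows", "body": {"jaw": [4,2,0], "travel": [[0,2.0,-2.0],[0,2.5,-2.5],[0,2.5,-2.5]], "rotation": [[0,0,0],[0,0,0],[0,0,0]]}}

```text
t: 8.07
ee_pos: [0.4727, -0.1786, 0.2592]
tool_rot: [2.02, 1.341, 0.559]
wrist_force: [1.0, -0.9, 0.5]
width: 0.283
```

```bash
cat > ch.py <<'E'
from mv import *
C0=np.array([.5058,.0935,-.0005]); yc=-.1634
cx=np.array([np.cos(yc),np.sin(yc),0]); cy=np.array([-np.sin(yc),np.cos(yc),0]); Z=np.array([0,0,1.])
def W(x,y,z): return C0+cx*x+cy*y+Z*z
TIP=.006
def toolR(tilt): # tilt>0: tool z leans to +cy
    t=np.radians(tilt); return frame(-np.cos(t)*Z+np.sin(t)*cy,cy)
def tcp_for_tip(tip,R,reach=TIP): return tip-R[:,2]*reach
E
python3 - <<'E'
from ch import *
st(); R=toolR(35); c=W(-.042,.033,.119); tip=c-R[:,2]*(.011+.05); p=tcp_for_tip(tip,R); print(p); plan(p,R)
E
```

```text
t 8.07 p [ 0.4727 -0.1786  0.2592] q [-0.334 -0.265 -0.75   0.296 -0.047  0.046] F [ 1.  -0.9  0.5] w 0.283
[[0.388, 0.649, 0.655], [0.921, -0.273, -0.276], [-0.0, 0.71, -0.704]]
[0.46347619 0.094975   0.17338319]
n 10 total dist 0.2868 rot/row [4.77, 3.83, 0.14]
[2.49, -1.42, -0.21]
[2.49, -1.43, 0.07]
[2.47, -1.42, 0.36]
[2.43, -1.38, 0.64]
[2.38, -1.32, 0.91]
[2.3, -1.24, 1.18]
[2.21, -1.14, 1.43]
[2.11, -1.01, 1.66]
[1.99, -0.87, 1.88]
[1.85, -0.71, 2.07]
```

{"method": "play_rows", "body": {"jaw": [0,0,0,0,0], "travel": [[2.5,-1.4,-0.2],[2.5,-1.4,0],[2.5,-1.4,0.3],[2.4,-1.4,0.6],[2.4,-1.3,0.9]], "rotation": [[4.8,3.8,0.1],[4.8,3.8,0.1],[4.8,3.8,0.1],[4.8,3.8,0.1],[4.8,3.8,0.1]]}}

```text
t: 8.48
ee_pos: [0.4693, -0.0408, 0.2185]
tool_rot: [2.338, 1.768, 0.689]
wrist_force: [1.3, -0.1, -0.7]
width: 0.001
```

{"method": "play_rows", "body": {"jaw": [0,0,0,0], "travel": [[2.3,-1.2,1.2],[2.2,-1.1,1.4],[2.1,-1.0,1.6],[0,0,0]], "rotation": [[4.8,3.8,0.1],[4.8,3.8,0.1],[4.8,3.8,0.1],[0,0,0]]}}

```text
t: 8.82
ee_pos: [0.467, 0.0407, 0.1894]
tool_rot: [-2.233, -1.815, -0.673]
wrist_force: [0.7, -0.6, -0.8]
width: -0.0
```

```bash
python3 - <<'E'
from ch import *; import cv2
from h import *
from workcell import manip
st(); R=toolR(35); c=W(-.042,.033,.119); tip=c-R[:,2]*(.011+.05); p=tcp_for_tip(tip,R); print(p); plan(p,R)
f=manip.grab_frame('wrist'); cv2.imwrite('pics/wrist9.png',f[:,:,::-1])
E
```

```text
t 8.82 p [0.467  0.0407 0.1894] q [-0.208  0.09  -0.406  0.922  0.473  0.035] F [ 0.7 -0.6 -0.8] w -0.0
[[0.149, 0.962, 0.227], [0.878, -0.235, 0.418], [0.455, 0.137, -0.88]]
[0.46347619 0.094975   0.17338319]
n 2 total dist 0.0567 rot/row [4.5, 3.96, 0.18]
[1.99, -0.92, 1.8]
[1.86, -0.78, 2.0]
```

View pics/wrist9.png

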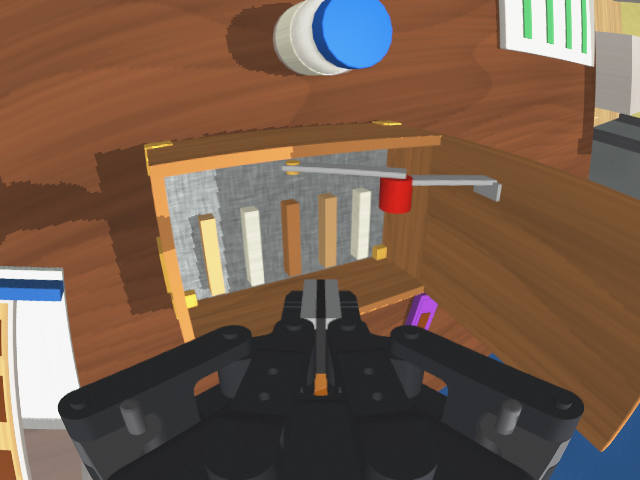

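{"method": "play_rows", "body": {"jaw": [0,0,0,0], "travel": [[2.0,-0.9,1.8],[1.9,-0.8,2.0],[0,0,0],[0,0,0]], "rotation": [[4.5,4.0,0.2],[4.5,4.0,0.2],[0,0,0],[0,0,0]]}}

```text
t: 9.2
ee_pos: [0.4629, 0.0936, 0.1757]
tool_rot: [-2.045, -1.734, -0.648]
wrist_force: [0.1, 0.4, 0.5]
width: -0.005
```

```bash
python3 - <<'E'
from ch import *; import cv2
from h import *
from workcell import manip
st(); R=toolR(35); c=W(-.042,.033,.119); tip=c-R[:,2]*(.011+.012); p=tcp_for_tip(tip,R); print(p); plan(p,R)
T=manip.calibration('wrist')['pose']
f=manip.grab_frame('wrist'); cv2.imwrite('pics/wrist10.png',f[:,:,::-1])
print('roller px',wproj(T,W(-.045,.033,.119)),wproj(T,W(-.056,.033,.119)),wproj(T,W(-.034,.033,.119)))
f=manip.grab_frame('scene'); cv2.imwrite('pics/scene10.png',f[:,:,::-1])
E
```

```text
t 9.2 p [0.4629 0.0936 0.1757] q [-0.171  0.209 -0.349  1.009  0.608 -0.005] F [0.1 0.4 0.5] w -0.005
[[0.132, 0.986, 0.101], [0.81, -0.166, 0.562], [0.571, 0.007, -0.821]]
[0.46702181 0.11648058 0.14225541]
n 2 total dist 0.0407 rot/row [0.23, 0.1, 0.04]
[-0.0, 0.0, 2.04]
[-0.01, 0.01, 2.04]
roller px [320.49062412 245.09667427] [320.53456244 226.97082702] [320.44779051 262.69175038]
```

View pics/wrist10.png

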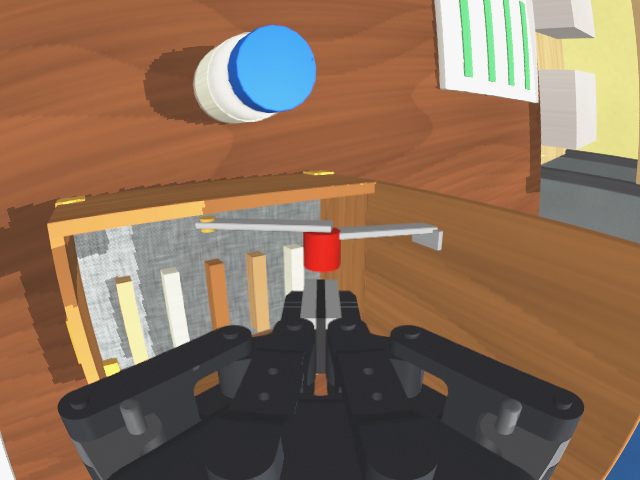

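Tool and roller are lined up (roller at (321,248), directly ahead of the closed fingertips). Pushing along the tool axis.

{"method": "play_rows", "body": {"jaw": [0,0,0,0,0], "travel": [[0,0,2.0],[0,0,2.0],[0,0,0.8],[0,0,0.6],[0,0,0.6]], "rotation": [[0,0,0],[0,0,0],[0,0,0],[0,0,0],[0,0,0]]}}

```text
t: 9.72
ee_pos: [0.469, 0.1273, 0.1291]
tool_rot: [-2.046, -1.735, -0.653]
wrist_force: [-2.7, -4.7, 3.2]
width: -0.004
```

{"method": "play_rows", "body": {"jaw": [0,0,0], "travel": [[0,0,0.6],[0,0,0.6],[0,0,0.6]], "rotation": [[0,0,0],[0,0,0],[0,0,0]]}}

```text
t: 9.97
ee_pos: [0.4718, 0.1371, 0.1139]
tool_rot: [-2.047, -1.735, -0.653]
wrist_force: [-1.3, -8.9, 2.7]
width: 0.003
```

```bash
python3 - <<'E'
from ch import *; import cv2
from workcell import manip
st()
f=manip.grab_frame('wrist'); cv2.imwrite('pics/wrist11.png',f[:,:,::-1])
E
```

```text
t 9.97 p [0.4718 0.1371 0.1139] q [-0.07   0.279 -0.449  0.764  0.603  0.119] F [-1.3 -8.9  2.7] w 0.003
[[0.131, 0.986, 0.105], [0.811, -0.167, 0.561], [0.571, 0.012, -0.821]]
```

View pics/wrist11.png

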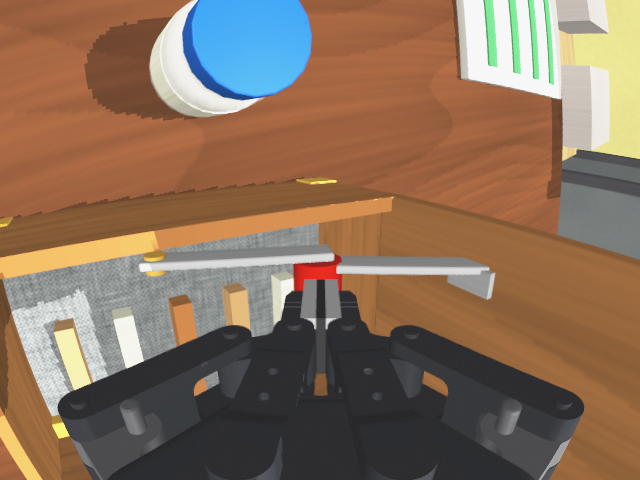

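{"method": "play_rows", "body": {"jaw": [0,0,0], "travel": [[-0.3,0,0.6],[-0.3,0,0.6],[-0.3,0,0.6]], "rotation": [[0,0,0],[0,0,0],[0,0,0]]}}

```text
t: 10.27
ee_pos: [0.4723, 0.1398, 0.0945]
tool_rot: [-2.047, -1.734, -0.653]
wrist_force: [-7.7, -14.7, 12.7]
width: 0.002
```

{"method": "play_rows", "body": {"jaw": [0,0,0], "travel": [[-0.3,0,0.5],[-0.3,0,0.5],[0,0,0]], "rotation": [[0,0,0],[0,0,0],[0,0,0]]}}

```text
t: 10.52
ee_pos: [0.4721, 0.1387, 0.0814]
tool_rot: [-2.052, -1.734, -0.648]
wrist_force: [-4.5, -13.4, 5.2]
width: -0.004
```

```bash
python3 - <<'E'
from ch import *; import cv2
from h import *
from workcell import manip
st()
f=manip.grab_frame('wrist'); cv2.imwrite('pics/wrist12.png',f[:,:,::-1])
f=manip.grab_frame('scene'); cv2.imwrite('pics/scene12.png',f[:,:,::-1])
zoom(cv2.imread('pics/scene12.png'),290,150,170,140,4,'pics/s12.png')
E
```

```text
t 10.52 p [0.4721 0.1387 0.0814] q [-0.064  0.327 -0.486  0.675  0.599  0.129] F [ -4.5 -13.4   5.2] w -0.004
[[0.134, 0.985, 0.104], [0.812, -0.17, 0.558], [0.568, 0.01, -0.823]]
```

View pics/wrist12.png

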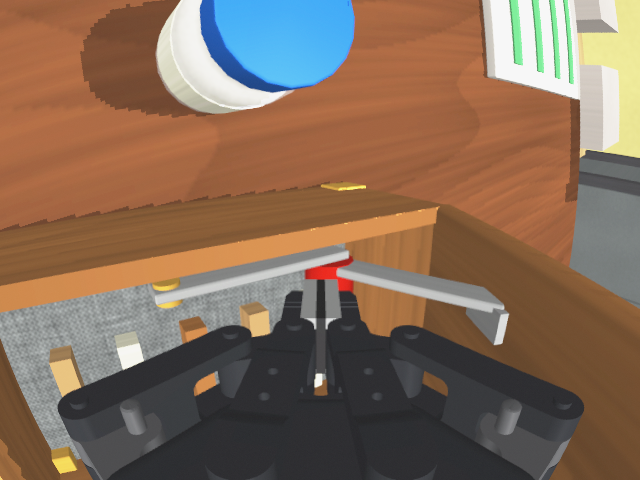

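View pics/s12.png

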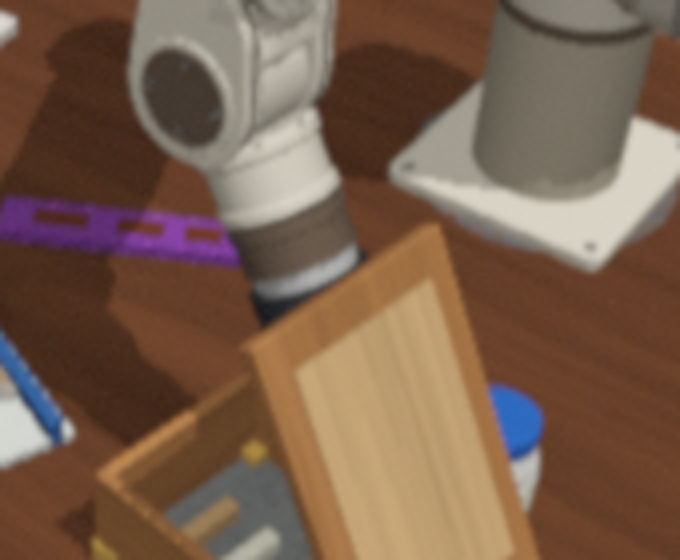

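The stay is broken: both links now fold down and the lid has started coming over. I'm retracting along the tool axis.

{"method": "play_rows", "body": {"jaw": [0,0,0,0,0], "travel": [[0,0,-1.5],[0,0,-3.5],[0,0,-4],[0,0,-4],[0,0,-4]], "rotation": [[0,0,0],[0,0,0],[0,0,0],[0,0,0],[0,0,0]]}}

```text
t: 11.03
ee_pos: [0.4543, 0.0454, 0.2233]
tool_rot: [-2.043, -1.735, -0.653]
wrist_force: [0.9, -0.4, -1.0]
width: -0.0
```

{"method": "play_rows", "body": {"jaw": [0,0,0,0,0], "travel": [[0,0,-4],[0,0,-4],[0,0,-4],[0,0,0],[0,0,0]], "rotation": [[0,-5,0],[0,-6,0],[0,-6,0],[0,-3,0],[0,0,0]]}}

```text
t: 11.45
ee_pos: [0.4461, -0.0116, 0.3297]
tool_rot: [-2.265, -1.924, -0.316]
wrist_force: [0.4, -0.1, -0.8]
width: -0.001
```

```bash
python3 - <<'E'
from ch import *; import cv2
from h import *
from workcell import manip
st()
f=manip.grab_frame('top'); cv2.imwrite('pics/top13.png',f[:,:,::-1])
f=manip.grab_frame('scene'); cv2.imwrite('pics/scene13.png',f[:,:,::-1])
zoom(cv2.imread('pics/scene13.png'),290,150,170,190,4,'pics/s13.png')
zoom(cv2.imread('pics/top13.png'),170,180,160,140,5,'pics/t13.png')
E
```

```text
t 11.45 p [ 0.4461 -0.0116  0.3297] q [-0.2    0.09   0.039  1.51   0.261 -0.036] F [ 0.4 -0.1 -0.8] w -0.001
[[0.154, 0.986, 0.061], [0.954, -0.164, 0.251], [0.257, 0.02, -0.966]]
```

View pics/t13.png

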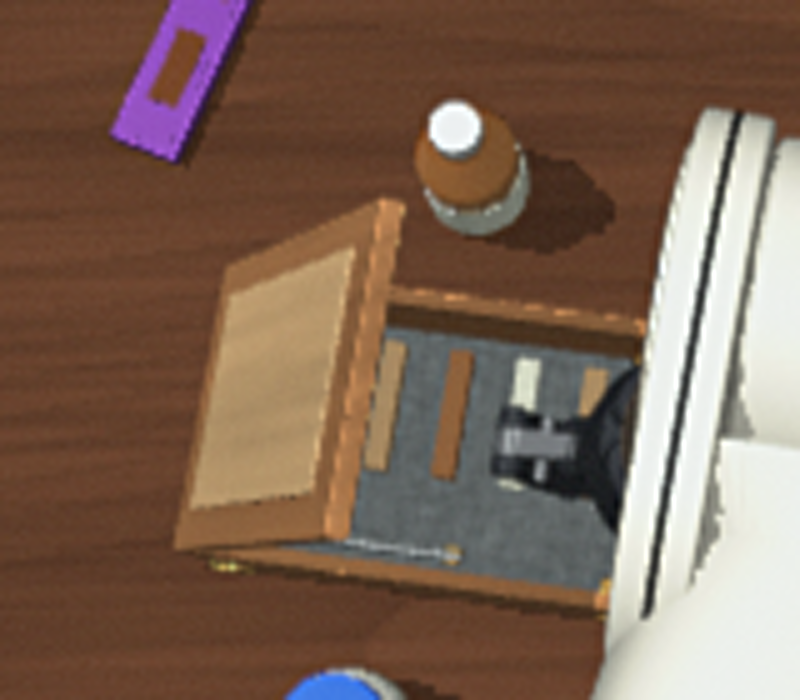

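View pics/s13.png

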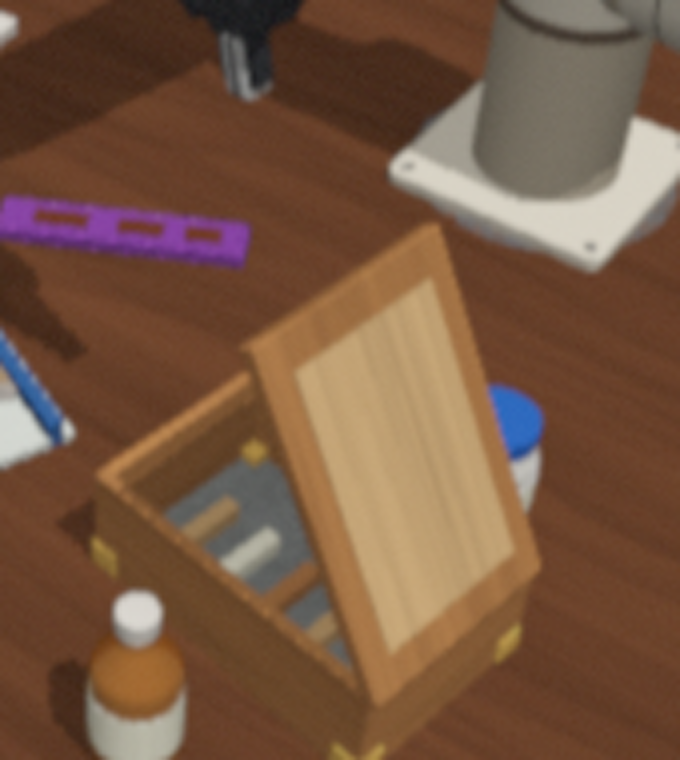

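```bash
python3 - <<'E'
from ch import *; from h import *
o=lambda p,x0,y0,k:np.array([x0+(p[0]+.5)/k-.5,y0+(p[1]+.5)/k-.5])
for s,t in [((249,350),(379,200)),((435,228),(327,537))]:
    P,g=tri(ray('scene',o(s,290,150,4)),ray('top',o(t,170,180,5))); d=P-C0
    y,z=d@cy,d[2]; a=np.arctan2(z-.085,.105-y)-np.arctan2(.012,.22)
    print(P.round(4),g.round(4),'chest',round(d@cx,4),y.round(4),z.round(4),'r',np.hypot(z-.085,.105-y).round(4),'lid',(np.radians(84)-a).round(3))
E
```

```text
[0.5802 0.0878 0.2805] 0.004 chest 0.0743 0.0065 0.281 r 0.2194 lid 0.416
[0.4335 0.1105 0.2783] 0.0011 chest -0.0741 0.005 0.2788 r 0.218 lid 0.426
```

```bash
cat >> ch.py <<'E'
def lidpt(l,r,off):
    a=np.radians(84)-l; return np.array([.105-r*np.cos(a)+off*np.sin(a), .085+r*np.sin(a)+off*np.cos(a)])
def lidtool(l,r=.185,gap=0,x=0,tau=None):
    a=84-np.degrees(l); tau=10+.6*a if tau is None else tau
    R=toolR(-tau); n=np.sin(np.radians(a))*cy+np.cos(np.radians(a))*Z
    h=.0145*abs(n@R[:,0]); q=lidpt(l,r,.012+h+gap); return tcp_for_tip(W(x,*q),R),R
E
python3 - <<'E'
from ch import *
st(); R1=toolR(-10); p1=W(-.01,.02,.40); print(p1); plan(p1,R1)
p2,R2=lidtool(.42,gap=.05); print(p2); plan(p2,R2,cur=(p1,R1))
E
```

```text
t 11.55 p [ 0.4438 -0.0115  0.3253] q [-0.202  0.093  0.032  1.51   0.262 -0.038] F [-1.  -0.9 -0.6] w -0.0
[[0.156, 0.986, 0.052], [0.953, -0.165, 0.254], [0.259, 0.01, -0.966]]
[0.49918668 0.11486034 0.3995    ]
n 4 total dist 0.1567 rot/row [0.14, -6.25, -0.02]
[3.71, 0.86, -0.92]
[3.59, 0.86, -1.32]
[3.42, 0.86, -1.7]
[3.21, 0.86, -2.07]
[0.51772773 0.16584629 0.28159611]
n 6 total dist 0.1298 rot/row [0.0, -5.99, -0.0]
[1.22, 0.17, 1.78]
[1.4, 0.17, 1.64]
[1.56, 0.17, 1.49]
[1.71, 0.17, 1.32]
[1.84, 0.17, 1.13]
[1.94, 0.17, 0.94]
```

{"method": "play_rows", "body": {"jaw": [0,0,0,0,0], "travel": [[3.0,0.9,-2.0],[3.6,0.9,-1.5],[3.5,0.9,-1.7],[3.4,0.8,-1.8],[0,0,0]], "rotation": [[0,-6.2,0],[0,-6.2,0],[0,-6.2,0],[0,-6.2,0],[0,0,0]]}}

```text
t: 11.97
ee_pos: [0.5019, 0.1188, 0.4021]
tool_rot: [2.291, 1.969, -0.198]
wrist_force: [0.3, -0.4, -2.4]
width: 0.001
```

```bash
python3 - <<'E'
from ch import *
st()
p2,R2=lidtool(.42,gap=.05); print(p2); plan(p2,R2)
E
```

```text
t 11.97 p [0.5019 0.1188 0.4021] q [ 0.322  0.34   0.557  1.867 -0.155  0.479] F [ 0.3 -0.4 -2.4] w 0.001
[[0.148, 0.989, -0.025], [0.974, -0.15, -0.171], [-0.173, 0.001, -0.985]]
[0.51772773 0.16584629 0.28159611]
n 6 total dist 0.1304 rot/row [0.07, -6.0, 0.1]
[1.15, 0.14, 1.84]
[1.34, 0.14, 1.71]
[1.51, 0.14, 1.56]
[1.66, 0.14, 1.39]
[1.8, 0.14, 1.21]
[1.92, 0.14, 1.02]
```

{"method": "play_rows", "body": {"jaw": [0,0,0,0,0], "travel": [[1.2,0.1,1.8],[1.3,0.1,1.7],[1.5,0.1,1.6],[1.7,0.2,1.4],[1.8,0.1,1.2]], "rotation": [[0,-6,0],[0,-6,0],[0,-6,0],[0,-6,0],[0,-6,0]]}}

```text
t: 12.38
ee_pos: [0.5117, 0.1467, 0.3042]
tool_rot: [1.981, 1.672, -0.719]
wrist_force: [0.2, -0.2, -0.3]
width: 0.0
```

{"method": "play_rows", "body": {"jaw": [0,0,0], "travel": [[1.9,0.2,1.0],[0,0,0],[0,0,0]], "rotation": [[0,-6,0.3],[0,0,0],[0,0,0]]}}

```text
t: 12.63
ee_pos: [0.5144, 0.1546, 0.278]
tool_rot: [1.907, 1.611, -0.823]
wrist_force: [-0.8, -0.6, 1.1]
width: -0.002
```

```bash
python3 - <<'E'
from ch import *; import cv2; from h import *
from workcell import manip
st()
p2,R2=lidtool(.42,gap=.0); print(p2); plan(p2,R2)
f=manip.grab_frame('scene'); cv2.imwrite('pics/scene14.png',f[:,:,::-1])
zoom(cv2.imread('pics/scene14.png'),290,110,170,190,4,'pics/s14.png')
f=manip.grab_frame('wrist'); cv2.imwrite('pics/wrist14.png',f[:,:,::-1])
E
```

```text
t 12.63 p [0.5144 0.1546 0.278 ] q [ 0.589  0.743  0.624  2.082 -0.553  0.941] F [-0.8 -0.6  1.1] w -0.002
[[0.114, 0.986, -0.124], [0.679, -0.168, -0.715], [-0.726, -0.003, -0.688]]
[0.51068831 0.12314948 0.25654758]
n 1 total dist 0.0383 rot/row [-0.35, 0.56, -0.1]
[-0.62, 0.17, 3.77]
```

View pics/s14.png

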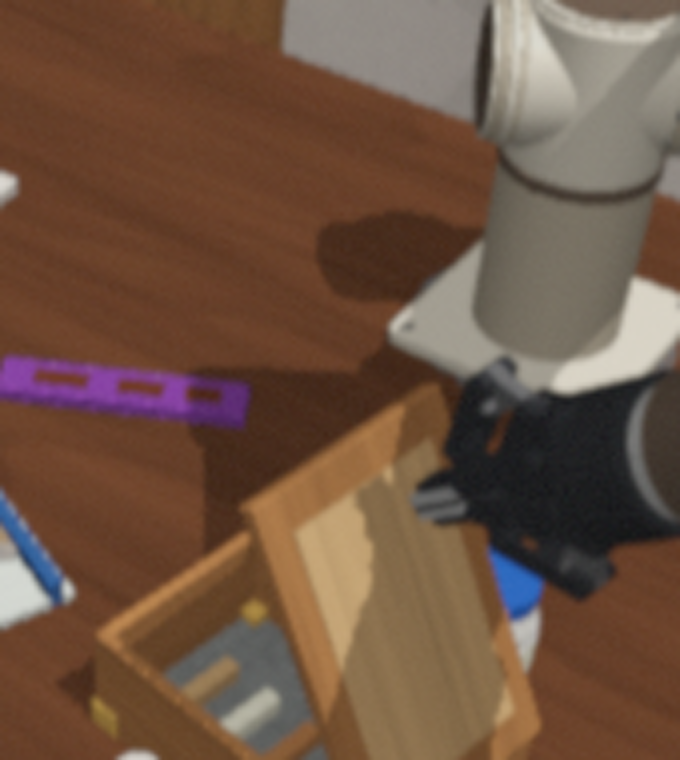

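View pics/wrist14.png

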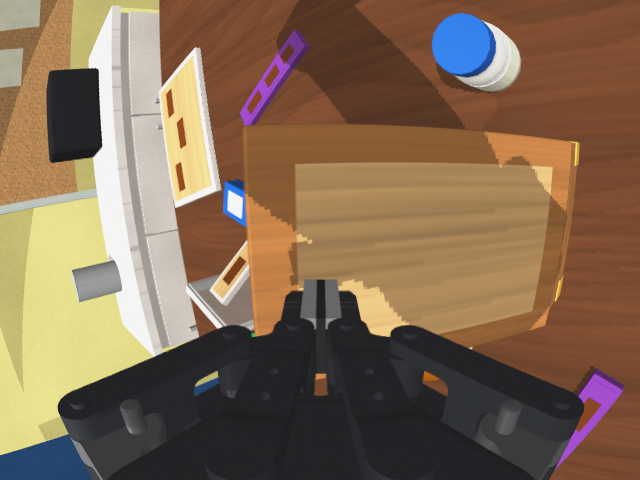

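The fingertips are ahead of the lid's outer face near its upper middle, and all bystanders are in place. q4 is near its limit, so I'll ease the tilt first and then lower the lid along its arc.

```bash
cat > lt.py <<'E'
from ch import *
import sys
def seq(ls,gap=0,k=.55,b=8,r=.185,x=-.0):
    from workcell import manip
    s=manip.get_state(); p=s['ee_pos']; R=Ro.from_rotvec(s['tool_rot']).as_matrix()
    for l in ls:
        tau=b+k*(84-np.degrees(l)); p2,R2=lidtool(l,r=r,gap=gap,tau=tau,x=x)
        w=np.degrees(Ro.from_matrix(R.T@R2).as_rotvec()); print(round(l,3),(100*R.T@(p2-p)).round(2).tolist(),w.round(1).tolist()); p,R=p2,R2
E
python3 - <<'E'
from lt import *
print('approach'); seq([.42],gap=.015)
seq([.38,.44,.50,.56,.62])
E
```

```text
approach
0.42 [0.45, 0.0, 2.79] [0.2, 4.9, -0.8]
0.38 [0.36, 0.0, 3.52] [0.2, 3.6, -0.8]
0.44 [-0.48, 0.0, 1.06] [-0.0, 1.9, -0.0]
0.5 [-0.44, 0.0, 1.07] [0.0, 1.9, -0.0]
0.56 [-0.41, -0.0, 1.08] [-0.0, 1.9, -0.0]
0.62 [-0.38, 0.0, 1.09] [0.0, 1.9, 0.0]
```

{"method": "play_rows", "body": {"jaw": [0,0,0,0], "travel": [[0.2,0,1.4],[0.2,0,1.4],[-0.3,0,0.7],[0,0,0]], "rotation": [[0,2.5,0],[0,2.5,0],[0,0,0],[0,0,0]]}}

```text
t: 13.07
ee_pos: [0.5118, 0.1279, 0.2673]
tool_rot: [1.985, 1.652, -0.711]
wrist_force: [0.9, 1.1, 1.4]
width: -0.002
```

```bash
python3 - <<'E'
from lt import *
st(); seq([.48,.54,.60,.66,.72])
E
```

```text
t 13.07 p [0.5118 0.1279 0.2673] q [ 0.534  0.626  0.462  1.901 -0.526  0.852] F [0.9 1.1 1.4] w -0.002
[[0.146, 0.985, -0.097], [0.748, -0.174, -0.641], [-0.648, 0.021, -0.761]]
0.48 [-0.15, -0.05, 2.08] [0.5, 1.3, -1.3]
0.54 [-0.42, -0.0, 1.08] [0.0, 1.9, -0.0]
0.6 [-0.39, 0.0, 1.09] [0.0, 1.9, -0.0]
0.66 [-0.36, -0.0, 1.1] [-0.0, 1.9, 0.0]
0.72 [-0.33, -0.0, 1.11] [0.0, 1.9, -0.0]
```

{"method": "play_rows", "body": {"jaw": [0,0,0,0,0], "travel": [[-0.1,0,1.0],[-0.1,0,1.0],[-0.4,0,1.1],[-0.4,0,1.1],[-0.4,0,1.1]], "rotation": [[0,0.7,0],[0,0.7,0],[0,1.9,0],[0,1.9,0],[0,1.9,0]]}}

```text
t: 13.48
ee_pos: [0.5056, 0.0877, 0.2328]
tool_rot: [2.064, 1.727, -0.596]
wrist_force: [0.9, 4.3, 0.3]
width: 0.001
```

```bash
python3 - <<'E'
from lt import *
st(); seq([.72,.78,.84,.90,.96])
E
```

```text
t 13.48 p [0.5056 0.0877 0.2328] q [ 0.442  0.506  0.244  1.655 -0.475  0.704] F [0.9 4.3 0.3] w 0.001
[[0.153, 0.985, -0.077], [0.823, -0.17, -0.543], [-0.548, 0.02, -0.837]]
0.72 [-0.63, -0.08, 1.21] [0.7, 1.7, -1.0]
0.78 [-0.3, 0.0, 1.12] [-0.0, 1.9, 0.0]
0.84 [-0.26, -0.0, 1.13] [0.0, 1.9, 0.0]
0.9 [-0.23, 0.0, 1.13] [-0.0, 1.9, -0.0]
0.96 [-0.2, 0.0, 1.14] [0.0, 1.9, -0.0]
```

Contact made at about 4 N and the lid is following.

{"method": "play_rows", "body": {"jaw": [0,0,0,0,0], "travel": [[-0.5,0,1.1],[-0.3,0,1.1],[-0.3,0,1.1],[-0.2,0,1.1],[-0.2,0,1.1]], "rotation": [[0.3,1.8,-0.5],[0.3,1.9,-0.5],[0,1.9,0],[0,1.9,0],[0,1.9,0]]}}

```text
t: 13.9
ee_pos: [0.4994, 0.0475, 0.1933]
tool_rot: [2.16, 1.835, -0.454]
wrist_force: [-1.3, 2.5, 1.2]
width: 0.0
```

```bash
python3 - <<'E'
from lt import *; import cv2; from h import *
from workcell import manip
st(); seq([1.02,1.08,1.14,1.2,1.26])
f=manip.grab_frame('scene'); cv2.imwrite('pics/scene15.png',f[:,:,::-1])
zoom(cv2.imread('pics/scene15.png'),290,140,170,190,4,'pics/s15.png')
E
```

```text
t 13.9 p [0.4994 0.0475 0.1933] q [ 0.313  0.405  0.052  1.415 -0.37   0.512] F [-1.3  2.5  1.2] w 0.0
[[0.149, 0.987, -0.062], [0.902, -0.161, -0.401], [-0.405, 0.003, -0.914]]
1.02 [-0.22, -0.12, 1.39] [0.2, 1.9, 0.0]
1.08 [-0.13, 0.0, 1.15] [-0.0, 1.9, 0.0]
1.14 [-0.1, 0.0, 1.15] [0.0, 1.9, -0.0]
1.2 [-0.07, -0.0, 1.09] [-0.0, 1.9, -0.0]
1.26 [-0.04, -0.0, 1.07] [0.0, 1.9, 0.0]
```

View pics/s15.png

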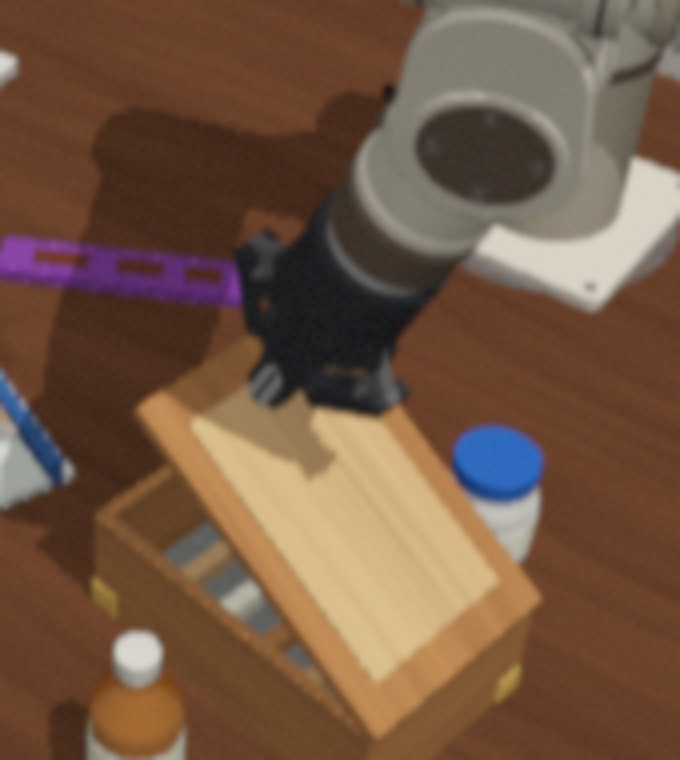

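{"method": "play_rows", "body": {"jaw": [0,0,0,0,0], "travel": [[-0.2,-0.1,1.1],[-0.1,0,1.1],[-0.1,0,1.1],[-0.1,0,1.1],[0,0,1.1]], "rotation": [[0,1.9,0],[0,1.9,0],[0,1.9,0],[0,1.9,0],[0,1.9,0]]}}

```text
t: 14.37
ee_pos: [0.4951, 0.0234, 0.1434]
tool_rot: [2.256, 1.916, -0.287]
wrist_force: [0.2, -1.2, 2.6]
width: 0.002
```

```bash
python3 - <<'E'
from lt import *
st(); seq([1.28,1.34,1.39,1.43,1.466])
E
```

```text
t 14.37 p [0.4951 0.0234 0.1434] q [ 0.192  0.355 -0.112  1.191 -0.241  0.365] F [ 0.2 -1.2  2.6] w 0.002
[[0.157, 0.987, -0.038], [0.955, -0.161, -0.25], [-0.253, 0.003, -0.967]]
1.28 [-0.05, -0.08, 0.66] [0.2, 0.8, 0.0]
1.34 [-0.01, -0.0, 1.07] [0.0, 1.9, 0.0]
1.39 [0.01, 0.0, 0.89] [0.0, 1.6, -0.0]
1.43 [0.02, 0.0, 0.72] [-0.0, 1.3, 0.0]
1.466 [0.03, -0.0, 0.64] [-0.0, 1.1, -0.0]
```

{"method": "play_rows", "body": {"jaw": [0,0,0,0,0], "travel": [[0,0,0.7],[0,0,0.9],[0,0,0.8],[0,0,0.6],[0,0,0.5]], "rotation": [[0,1,0],[0,1.9,0],[0,1.5,0],[0,1.2,0],[0,1,0]]}}

```text
t: 14.78
ee_pos: [0.4936, 0.0163, 0.1077]
tool_rot: [2.32, 1.972, -0.164]
wrist_force: [0.4, -0.3, 1.8]
width: 0.002
```

```bash
python3 - <<'E'
from lt import *
st(); seq([1.466])
E
```

```text
t 14.78 p [0.4936 0.0163 0.1077] q [ 0.116  0.352 -0.2    1.057 -0.137  0.28 ] F [ 0.4 -0.3  1.8] w 0.002
[[0.16, 0.987, -0.022], [0.977, -0.161, -0.14], [-0.141, 0.001, -0.99]]
1.466 [-0.05, -0.06, 0.33] [0.1, 0.1, 0.1]
```

{"method": "play_rows", "body": {"jaw": [0,0,0], "travel": [[0,0,0.3],[0,0,0.3],[0,0,0]], "rotation": [[0,0,0],[0,0,0],[0,0,0]]}}

```text
t: 15.03
ee_pos: [0.4929, 0.0157, 0.102]
tool_rot: [2.319, 1.973, -0.169]
wrist_force: [-3.0, -0.6, 15.3]
width: -0.001
```

{"method": "play_rows", "body": {"jaw": [0,0,0], "travel": [[0,0,0.3],[0,0,0.3],[0,0,0]], "rotation": [[0,0,0],[0,0,0],[0,0,0]]}}

```text
t: 15.28
ee_pos: [0.4931, 0.0158, 0.1013]
tool_rot: [2.316, 1.974, -0.164]
wrist_force: [-15.2, 3.4, 50.8]
width: 0.004
```

The force rose sharply to 51 N with no further motion at TCP z = 0.101, so the lid has bottomed out. I'm backing off and checking.

{"method": "play_rows", "body": {"jaw": [0,0,0,0,0], "travel": [[0,0,-0.9],[0,0,-2],[0,0,-3],[0,0,-3],[0,0,-3]], "rotation": [[0,0,0],[0,0,0],[0,0,0],[0,0,0],[0,0,0]]}}

```text
t: 15.7
ee_pos: [0.494, 0.0322, 0.2119]
tool_rot: [2.321, 1.976, -0.176]
wrist_force: [0.8, 0.5, 0.4]
width: 0.0
```

{"method": "play_rows", "body": {"jaw": [0,0,0,0,0], "travel": [[0,-3,-3],[0,-3,-2],[0,-3,0],[0,0,0],[0,0,0]], "rotation": [[0,0,0],[0,0,0],[0,0,0],[0,0,0],[0,0,0]]}}

```text
t: 16.12
ee_pos: [0.4068, 0.0535, 0.2608]
tool_rot: [2.319, 1.977, -0.172]
wrist_force: [0.2, 0.4, -0.2]
width: 0.005
```

```bash
python3 - <<'E'
from ch import *; import cv2; from h import *
from workcell import manip
st()
for n in ['scene','top']:
    f=manip.grab_frame(n); cv2.imwrite(f'pics/{n}16.png',f[:,:,::-1])
g=manip.grab_frame('wrist'); cv2.imwrite('pics/wrist16.png',g[:,:,::-1])
zoom(cv2.imread('pics/scene16.png'),200,190,230,170,3,'pics/s16.png')
o=lambda p:proj('scene',W(*p))[0]
for P in [(-.075,-.115,.097),(.075,-.115,.097),(.075,.105,.097),(-.075,.105,.097)]: print(P,((o(P)-[200,190]+.5)*3-.5).round(0))
E
```

```text
t 16.12 p [0.4068 0.0535 0.2608] q [ 0.227  0.096 -0.113  1.421 -0.132  0.389] F [ 0.2  0.4 -0.2] w 0.005
[[0.156, 0.987, -0.028], [0.977, -0.159, -0.141], [-0.144, -0.005, -0.99]]
(-0.075, -0.115, 0.097) [467. 143.]
(0.075, -0.115, 0.097) [342. 226.]
(0.075, 0.105, 0.097) [540. 389.]
(-0.075, 0.105, 0.097) [665. 284.]
```

View pics/s16.png

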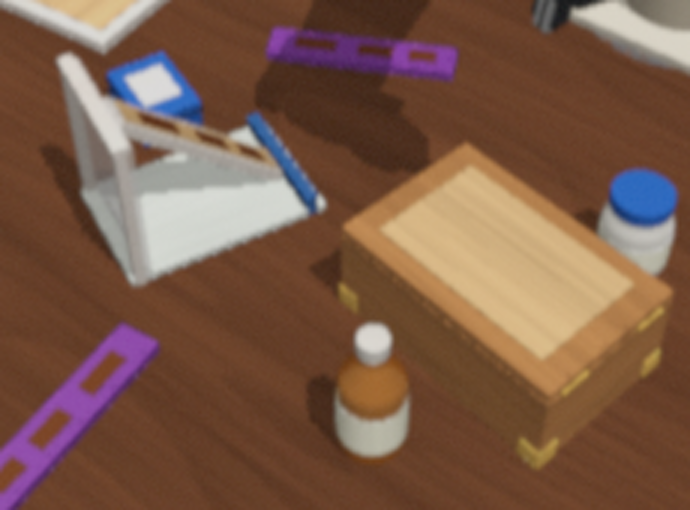

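View pics/wrist16.png

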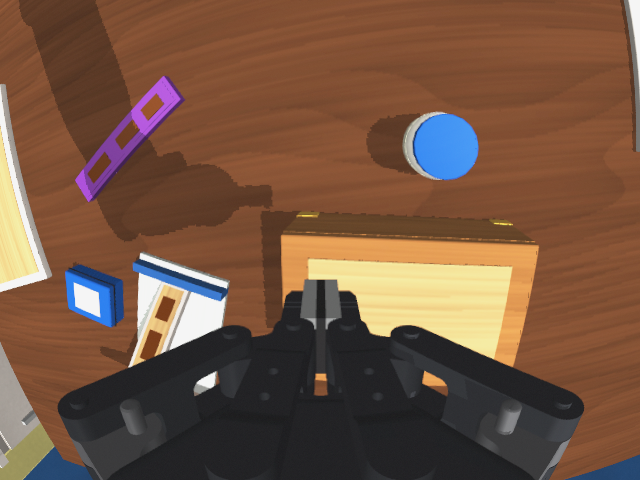

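View pics/top16.png

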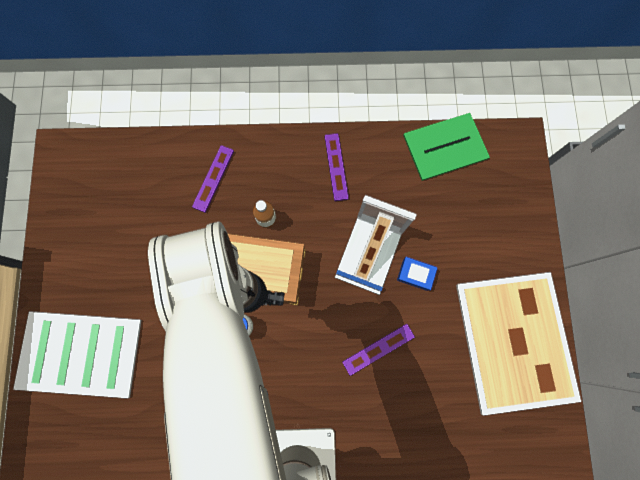

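Lid corners land where a shut lid must be: predicted (467,143) and (342,226), seen (467,143) and (344,228). The board leans in the rest, the bystanders are in place and the arm is clear. Handing in.

```bash
python3 -c "
from workcell import manip
print(manip.finish_job())"
```

```text
the job is handed in; nothing more can be done
None
```

I leaned the board in the rest, broke the stay with the roller, and lowered the lid until it was shut. I handed the job in at about 16 s. `finish_job` gives no verdict, so the result below rests on my own last checks.

**Last checks:**
- **Lid:** the front corners were within about 1 pixel (2–3 mm) of where a shut lid should be. I lowered it at roughly 0.7 rad/s or slower by commanded steps; the lid speed itself was not measured. While being lowered it pushed back with no more than about 5 N. Pressing at the stop read 51 N on the fingertips before I backed off, which is above the 40 N limit that applies to the arm and gripper body.
- **Board:** it leans with its foot at the blue stop and its top on the clear wall, released and unmoved between the two pictures.
- **Bystanders:** the bottle and slide box look unmoved. The jar is partly hidden in the last top view, but stands in place in the scene view. I judged all three by eye from the pictures.
- **Arm:** it is clear of everything, with no more than about 0.5 N at the wrist.

**One disagreement:** the fingertips stood about level with the reported TCP, from 3 mm behind it at 50 mm opening to about 3 mm ahead at 20 mm. The stated reach is 25 mm ahead. Because of that, my first grasp closed on top of the board with about 7 N. I saw it from the finger opening, measured the real reach from two views, and grasped again lower down.

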